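# Gauge the fan bushings and sort them

## Task

Take the dust cap off the gauge pin and stand it in its wooden holder, then try the fan bushings that are there on the pin in the order white, yellow, orange, green, blue, sliding each one down, upright, as far as it goes. Bushings that go right down to the gauge's foot fit and belong in the red candy tray, those that stop at the step are tight and belong in the glass bowl. When all are sorted, push the tray across the bench, without lifting it, until it sits centred on the mat by the fan; do not disturb the cup, the spoon or the tray's lid.

Things in the scene. Friction and masses are not known exactly. Their poses are not given: they have to be found in the camera images.
- gauge: Stepped gauge standing fixed on the bench, origin under its foot, z up. Dark steel foot disc 68 mm across, 12 mm high; on its centre a steel pin 16 mm in diameter and 20 mm tall, and on top of that a thinner brass tip 10 mm in diameter and 22 mm tall, ends chamfered (whole gauge 54 mm high).
- gauge_step (a point): The step of the gauge pin, on its axis 32 mm above the bench, where the 16 mm pin narrows to the 10 mm tip.
- dust_cap: Loose black dust cap with a yellow spot on top, an upside-down cup 34 mm across and 52 mm tall, inside 26 mm wide and 46 mm deep; it starts over the gauge pin, resting on the foot. Origin: centre of its lower rim, z up.
- cap_holder: Light wooden holder fixed on the bench: disc 64 mm across, 18 mm high, with a round recess 46 mm wide and 12 mm deep (its floor 6 mm above the bench). Origin under its centre. The cap stands in it upright, as on the gauge.
- tray: Loose red open candy tray, outside 110 mm (its x) by 140 mm (its y) by 35 mm high, walls and floor 5 mm thick, about 0.45 kg. Origin: centre of its underside. It stays flat on the bench.
- bowl: Loose green glass bowl, rim 140 mm across, 50 mm high, walls 4 mm. Origin: centre of its underside.
- mat: Target mat, flat on the bench (1 mm, only a marking, nothing catches on it): green border 150 mm (x) by 180 mm (y) around a grey field 120 by 150 mm, the tray's place. Origin: its centre. A fixed desk fan, 240 mm tall, foot 120 mm across, stands well clear beyond it to the left.
- cup: Bystander: white porcelain cup, 76 mm across, 75 mm tall, handle at its +y. Origin under its centre.
- spoon: Bystander: wooden spoon 220 mm long, lying flat.
- tray_lid: Bystander: the tray's red lid, 112 by 142 by 8 mm with its turning-knob lock on top (28 mm high in all), lying flat.
- bushing_white: Loose white fan bushing, a plastic tube 38 mm across and 32 mm tall, standing on end; None all through if absent in this run. Bore either 18.5 mm (fits, goes down to the gauge's foot: underside 12 mm above the bench) or 13 mm (tight, stops on the step: underside at 32 mm); only the gauge tells. Origin: centre of its underside, z along the tube.
- bushing_yellow: Loose yellow fan bushing, a plastic tube 38 mm across and 32 mm tall, standing on end; None all through if absent in this run. Bore either 18.5 mm (fits, goes down to the gauge's foot: underside 12 mm above the bench) or 13 mm (tight, stops on the step: underside at 32 mm); only the gauge tells. Origin: centre of its underside, z along the tube.
- bushing_orange: Loose orange fan bushing, a plastic tube 38 mm across and 32 mm tall, standing on end; None all through if absent in this run. Bore either 18.5 mm (fits, goes down to the gauge's foot: underside 12 mm above the bench) or 13 mm (tight, stops on the step: underside at 32 mm); only the gauge tells. Origin: centre of its underside, z along the tube.
- bushing_green: Loose green fan bushing, a plastic tube 38 mm across and 32 mm tall, standing on end; None all through if absent in this run. Bore either 18.5 mm (fits, goes down to the gauge's foot: underside 12 mm above the bench) or 13 mm (tight, stops on the step: underside at 32 mm); only the gauge tells. Origin: centre of its underside, z along the tube.
- bushing_blue: Loose blue fan bushing, a plastic tube 38 mm across and 32 mm tall, standing on end; None all through if absent in this run. Bore either 18.5 mm (fits, goes down to the gauge's foot: underside 12 mm above the bench) or 13 mm (tight, stops on the step: underside at 32 mm); only the gauge tells. Origin: centre of its underside, z along the tube.
There are look-alikes about, which are no part of the job. What is shaped like the gauge but pink or purple is not meant.

How it is judged:
By the outcome, as a careful person would: the job done as asked, in the order asked, and still so for the second after the job is handed in, with the robot touching nothing.
Of bushing_white, bushing_yellow, bushing_orange, bushing_green, bushing_blue only 3 to 5 are there at a start; the rules pass over those that are not, and their reading is None.
At some moment in a run one of bushing_white, bushing_yellow, bushing_orange, bushing_green, bushing_blue, tray may be knocked a few centimetres aside while the robot is not near it.
It also fails if it takes over 210 s, if anything falls off the work surface, if the arm or the gripper's body presses on something with over 40 N, if the wrist force passes 120 N, or if a joint passes its speed limit or range.

## Robot

A 6-joint arm with a two-finger parallel gripper is mounted at the origin on the work surface. World frame = base frame: x ahead of the robot, y to its left, z up, the work surface at z = 0. Lengths are in m, angles in rad, forces in N, time in s.
With the tool pointing down it reaches from about 0.425 to 0.95 m from the base axis. Payload 3.5 kg.
Tool frame: the origin (TCP) lies on the centre line of the jaws, within the pads' length; the fingertips stand 19 mm ahead of it and the grasp point (between the pads) is the TCP; z points along the fingers, y is the line along which they close (so a half turn about z gives the same grasp; the last joint's range is limited). The gripper opens to 85 mm and grips with 20 to 120 N. Pads are 22 mm wide; open, the fingers measure 114 mm over their backs; the gripper's body (76 mm by 85 mm) begins 54 mm behind the grasp point. The pads swing forward as they close: fully open they stand 13 mm farther back than shut.
Start: joints at [-1.258, 0.286, 1.577, -0, 1.279, -0.15], TCP at [0.301, -0.604, 0.25] pointing down, gripper open.
Joint ranges: [-2.77, 2.77], [-0.9, 2.22], [0.21, 2.48], [-1.53, 4.67], [0.24, 2.81], [-2.84, 2.84]. Speed limits (rad/s): [2.79, 2.79, 3.14, 3.14, 3.14, 3.14].

## Interface

Orientations are given as a unit quaternion [x, y, z, w].
In Python, from plant import ctrl, imaging gives the robot as it stands. The module is installed in compiled form; this text tells all that it offers.
- The arm moves only by the shell command python3 -m handwheel 'ROWS' [OPENING] [FORCE]. ROWS is JSON, one flat list of numbers, 6 for each row, row after row: the shift along the world's x, y, z in units of 150 mm (1.0 is 150 mm), then the turn, a rotation vector about the world's x, y, z in units of 90 degrees (1.0 is 90 degrees). In form: [tx, ty, tz, rx, ry, rz, tx, ty, tz, rx, ry, rz, ...]. A call has 1 to 5 rows; each row shifts and turns the commanded pose from where the row before left it; what a row does not reach is not made up. A row lasts 1/12 s, in which the tool goes at most 41.7 mm and 7.16 degrees, less where a joint would pass 70% of its speed; a pose out of reach is approached as far as the arm can. A call with a number of a shift or a turn outside -1 to 1 is refused whole. A call with a gripper value outside its range is refused whole. OPENING is the opening, from 0 (shut) to 1 (fully open), set as the call begins (- or left out, the last holds). The fingers move at their own pace and stop on an object; FORCE is the grip in N (left out, the last holds). Time passes only in rows, so rows that do not move let the fingers close. It gives the time, the measured TCP pose, the force, the opening and the grip force at its end, in the units of the state.
- ctrl.get_state(): the state, without advancing time (a new reading comes with each control period).
- imaging.read_camera(name): name is "scene" or "top" or "wrist"; returns (picture, depth): 400x640x3 uint8, blue, green, red; 400x640 float32, m along the optical axis (not along the pixel's ray), 0 where there is no reading.
- imaging.get_calibration(name): a dict with "fovy" (degrees; the focal length in pixels is half the picture's height over the tangent of half this angle, whatever the lens; pixels are square), "cx", "cy" (the principal point, pixels), "R" (3x3) and "t" (3): a world point X has camera coordinates R X + t. Camera axes: x right, y down, z forward; pixel columns grow to the right and rows downward; lengths in m; the calibration is good to about 2 mm. A picture is of the moment at which its call begins: read the wrist's pose just before it. get_calibration takes no time and is no camera call; for the wrist camera it gives the pose at the moment of the call.
- ctrl.sign_off(): hands the job in; it is judged then, once.
The state is a dict: "time": time; "qpos": joint angles; "dq": joint speeds; "joint_efforts": joint torques, N m; "eef_pos": TCP position; "tcp_rot": TCP orientation; "contact_force": force on the tool from outside, world axes, zero at the start; "wrist_torque": the same for the moment, N m; "opening": opening from 0.0 (shut) to 1.0 (fully open); "finger_force": force on a finger pad.
Only numpy, scipy, OpenCV 4.12 (cv2) and the standard library are available. Lean on these libraries where they do the work, as an engineer would, in place of code of your own. Each camera call takes 0.05 s, during which the arm holds its last target. There are 200 camera calls.

## Working session

There is one attempt and no reset: what is moved stays moved. The work goes in short steps, Python scripts to look and compute and a shell command to move; the robot and the scene stay as the last step left them, time stands still between calls to the robot, and variables do not carry over. Pictures are saved under pics/ and viewed, at most 14 in all, crops included, and the job is handed in when it is done.

```bash
mkdir -p pics
cat > h.py <<'E'
import numpy as np, cv2
from plant import ctrl, imaging
def cam(n):
    c=imaging.get_calibration(n); im,d=imaging.read_camera(n)
    f=200/np.tan(np.radians(c['fovy'])/2)
    return im,d,c,f
def ray(c,f,u,v,z):
    R=np.array(c['R']);t=np.array(c['t']);o=-R.T@t
    k=R.T@np.array([(u-c['cx'])/f,(v-c['cy'])/f,1]); return o+k*(z-o[2])/k[2]
def cloud(d,c,f):
    v,u=np.mgrid[0:400,0:640];R=np.array(c['R']);t=np.array(c['t'])
    P=np.stack([(u-c['cx'])/f*d,(v-c['cy'])/f*d,d],-1)
    return (P-t)@R
E
python3 - <<'E'
from h import *
for n in('top','scene'):
    im,d,c,f=cam(n); cv2.imwrite(f'pics/{n}0.png',im); np.save(f'{n}0.npy',d)
    print(n,f,c)
print(ctrl.get_state())
E
```

```text
top 394.7353562597761 {'fovy': 53.7398000778861, 'cx': 314.5591519796094, 'cy': 195.76347310766192, 'R': array([[ 0.02970966, -0.99900009, -0.03340904],
       [-0.99236944, -0.025478  , -0.12063898],
       [ 0.11966715,  0.03673825, -0.9921341 ]]), 't': array([-0.03280543,  0.56763296,  0.79117105])}
scene 364.88635563451146 {'fovy': 57.45569276916106, 'cx': 317.80120682981067, 'cy': 203.30409676676868, 'R': array([[ 0.07767365,  0.99692811, -0.01005731],
       [ 0.85868652, -0.0720218 , -0.50741533],
       [-0.50658095,  0.03077672, -0.86164293]]), 't': array([-0.00724062, -0.47840726,  1.32670853])}
{'time': 0.1, 'qpos': array([-1.25798242e+00,  2.87107742e-01,  1.57805262e+00,  4.41134026e-06,
        1.27858999e+00, -1.50023239e-01]), 'dq': array([ 0.00168794, -0.00352859, -0.00448077,  0.00057974,  0.00089013,
        0.00092033]), 'joint_efforts': array([ 3.75374066e-04, -4.07297230e+01, -2.93699938e+01, -1.28555530e-04,
        3.42167405e-03, -7.09174159e-06]), 'eef_pos': array([ 0.30121891, -0.60343761,  0.24905308]), 'tcp_rot': array([ 9.73341592e-01,  2.29357758e-01, -8.56120145e-05, -1.07545088e-03]), 'contact_force': array([-1.02178695,  0.06327356, -0.20091829]), 'wrist_torque': array([ 0.04747573,  0.00856366, -0.03087191]), 'finger_force': 0.0, 'opening': 1.0001718688240062}
```

View pics/top0.png

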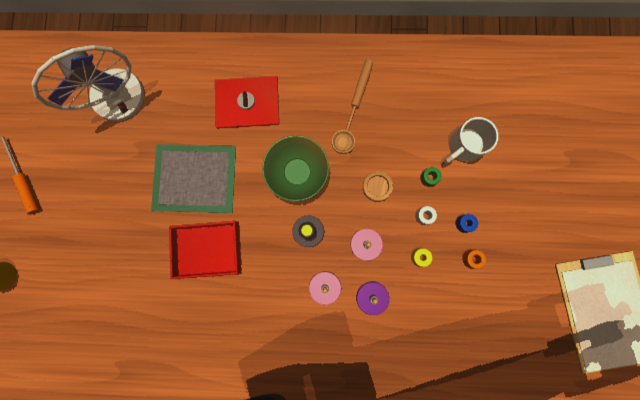

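View pics/scene0.png

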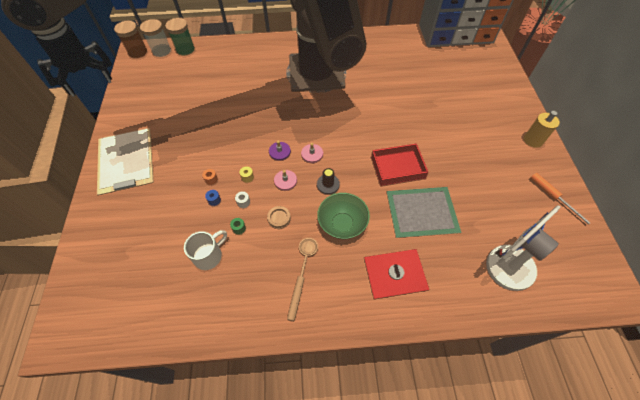

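Top view: the five bushings are green (431,176), white (427,215), blue (468,223), yellow (423,258) and orange (477,259). The gauge candidates are pink (366,244), pink (324,288), purple (373,298), and a dark foot carrying the black cap with a yellow spot at (308,231). The last one is meant, since it is steel-dark and wears the cap. Holder is at (378,186), tray (205,250), mat (194,179), bowl (296,169).

```bash
cat >> h.py <<'E'
HSV={'white':((0,0,150),(179,60,255)),'yellow':((24,120,90),(34,255,255)),'orange':((8,215,170),(16,255,255)),'green':((45,120,30),(80,255,255)),'blue':((100,130,40),(125,255,255))}
def ringtop(n,col,guess,im,d,c,f,ztop=.032,r=.03):
    P=cloud(d,c,f); h=cv2.cvtColor(im,cv2.COLOR_BGR2HSV)
    m=cv2.inRange(h,*HSV[col])>0
    near=np.hypot(P[...,0]-guess[0],P[...,1]-guess[1])<r
    m&=near&(P[...,2]>.004)
    return m,P
E
python3 - <<'E'
from h import *
G={'top':dict(white=(427,215),yellow=(423,258),orange=(477,259),green=(431,176),blue=(468,223),cap=(307,230),holder=(378,186),tray=(205,250),mat=(194,179),bowl=(297,170)),
'scene':dict(white=(242,199),yellow=(246,174),orange=(210,177),green=(238,226),blue=(213,198),cap=(328,174),holder=(279,217),tray=(399,163),mat=(423,211),bowl=(343,217))}
Z=dict(cap=.064,holder=.018,tray=.035,mat=.001,bowl=.05)
for n in('top','scene'):
    im=cv2.imread(f'pics/{n}0.png');d=np.load(f'{n}0.npy');c=imaging.get_calibration(n);f=200/np.tan(np.radians(c['fovy'])/2)
    P=cloud(d,c,f)
    for k,(u,v) in G[n].items():
        z=Z.get(k,.032); g=ray(c,f,u,v,z)
        print(n,k,'ray',g.round(4),end=' ')
        rr={'cap':.03,'holder':.045,'bowl':.085,'tray':.1,'mat':.13}.get(k,.03)
        near=np.hypot(P[...,0]-g[0],P[...,1]-g[1])<rr
        if k in('cap','holder','bowl') or k in HSV:
            m=near&(abs(P[...,2]-z)<.007)
            if m.sum()>5:
                Q=P[m]; # project pixel rays at ztop
                vv,uu=np.where(m); X=np.array([ray(c,f,a,b,z)[:2] for a,b in zip(uu,vv)])
                (a,b),r=cv2.minEnclosingCircle((X*1000).astype(np.float32)); print('circ',round(a,1),round(b,1),'r',round(r,1),'n',m.sum(),'z',Q[:,2].mean().round(4),end='')
        else:
            h=cv2.cvtColor(im,cv2.COLOR_BGR2HSV)
            if k=='tray': m=((h[...,0]<6)|(h[...,0]>174))&(h[...,1]>150)&near&(abs(P[...,2]-.035)<.007)
            else: m=(cv2.inRange(h,(45,50,20),(90,255,255))>0)&near&(P[...,2]<.012)
            vv,uu=np.where(m); X=np.array([ray(c,f,a,b,z)[:2] for a,b in zip(uu,vv)])
            print('rect',cv2.minAreaRect((X*1000).astype(np.float32)),len(X),end='')
        print()
im=cv2.imread('pics/top0.png'); cv2.imwrite('pics/crop1.png',cv2.resize(im[140:320,260:500],None,fx=3.3,fy=3.3,interpolation=cv2.INTER_CUBIC))
E
```

```text
top white ray [ 0.5345 -0.2502  0.032 ] circ 535.2 -249.6 r 19.3 n 216 z 0.0321
top yellow ray [ 0.4466 -0.2417  0.032 ] circ 448.6 -240.3 r 19.1 n 251 z 0.0322
top orange ray [ 0.4479 -0.3502  0.032 ] circ 449.1 -347.3 r 19.8 n 241 z 0.032
top green ray [ 0.6163 -0.2588  0.032 ] circ 617.8 -260.3 r 19.2 n 209 z 0.0319
top blue ray [ 0.5204 -0.3334  0.032 ] circ 521.8 -334.0 r 19.2 n 254 z 0.0322
top cap ray [ 0.4956 -0.0052  0.064 ] circ 495.8 -3.8 r 16.6 n 219 z 0.0647
top holder ray [ 0.5946 -0.1507  0.018 ] circ 595.7 -149.7 r 32.1 n 365 z 0.0179
top tray ray [0.4492 0.2066 0.035 ] rect ((450.3180847167969, 210.89634704589844), (108.97559356689453, 141.1688232421875), 5.9900078773498535) 631
top mat ray [0.6027 0.2515 0.001 ] rect ((605.1624145507812, 253.0115966796875), (147.2227783203125, 177.8866424560547), 0.1485397070646286) 1585
top bowl ray [0.6191 0.0203 0.05  ] circ 624.7 24.4 r 69.4 n 657 z 0.0486
scene white ray [ 0.5414 -0.2466  0.032 ] circ 537.3 -248.9 r 20.9 n 115 z 0.0316
scene yellow ray [ 0.457  -0.2373  0.032 ] circ 450.5 -239.6 r 20.8 n 113 z 0.0314
scene orange ray [ 0.4588 -0.3412  0.032 ] circ 450.1 -345.0 r 20.9 n 102 z 0.0317
scene green ray [ 0.6253 -0.2549  0.032 ] circ 619.4 -258.6 r 19.8 n 125 z 0.0315
scene blue ray [ 0.5313 -0.3276  0.032 ] circ 522.6 -332.5 r 20.8 n 126 z 0.0317
scene cap ray [ 0.4995 -0.0025  0.064 ] circ 496.4 -3.7 r 18.1 n 107 z 0.0644
scene holder ray [ 0.5994 -0.1462  0.018 ] circ 596.6 -148.9 r 33.3 n 222 z 0.0174
scene tray ray [0.4577 0.2111 0.035 ] rect ((452.2654724121094, 212.55126953125), (114.97795104980469, 141.77310180664062), 5.755058288574219) 360
scene mat ray [0.6045 0.2573 0.001 ] rect ((603.55908203125, 255.36685180664062), (177.37901306152344, 147.70120239257812), 89.90726470947266) 850
scene bowl ray [0.631  0.0254 0.05  ] circ 623.3 25.7 r 69.5 n 367 z 0.0486
```

View pics/crop1.png

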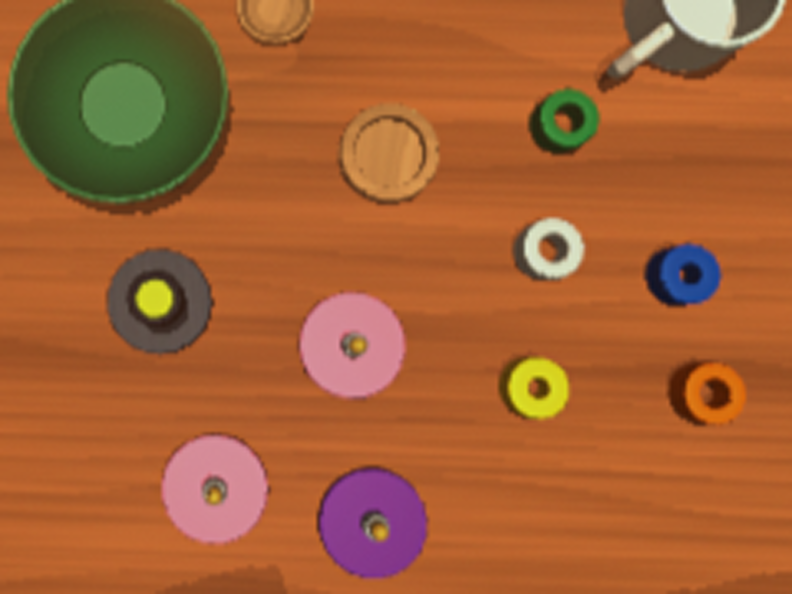

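The crop confirms it: the cap with the yellow spot is on the dark foot at full-image (307,230). The pink and purple ones are bare look-alikes. The two views agree to about 2 mm: cap (0.496,-0.004), holder (0.596,-0.149). I'll move above the cap and square the jaws to world y.

```bash
python3 -m handwheel '[0.081,0.25,0,0,0,-0.0735, 0.081,0.25,0,0,0,-0.0735, 0.081,0.25,0,0,0,-0.0735, 0.081,0.25,0,0,0,-0.0735, 0.081,0.25,0,0,0,0]' 0.7 30
python3 -m handwheel '[0.081,0.25,0,0,0,0, 0.081,0.25,0,0,0,0, 0.081,0.25,0,0,0,0, 0.081,0.25,0,0,0,0, 0.081,0.25,0,0,0,0]'
python3 -m handwheel '[0.081,0.25,0,0,0,0, 0.081,0.25,0,0,0,0, 0.081,0.25,0,0,0,0, 0.081,0.25,0,0,0,0, 0.081,0.25,0,0,0,0]'
python3 -m handwheel '[0.081,0.25,-0.1,0,0,0, 0,0,-0.2,0,0,0, 0,0,-0.25,0,0,0, 0,0,-0.25,0,0,0, 0,0,0,0,0,0]'
```

```text
time: 0.52
eef_pos: [0.3621, -0.4145, 0.2495]
tcp_rot: [1.0, -0.002, -0.0, -0.001]
contact_force: [0.5, -0.6, -0.4]
opening: 0.696
finger_force: 0.0
time: 0.93
eef_pos: [0.4228, -0.2269, 0.2499]
tcp_rot: [1.0, 0.0, -0.0, -0.0]
contact_force: [0.5, 0.5, 0.2]
opening: 0.7
finger_force: 0.0
time: 1.35
eef_pos: [0.4835, -0.0394, 0.2501]
tcp_rot: [1.0, 0.0, -0.0, -0.0]
contact_force: [0.5, -0.9, 0.5]
opening: 0.698
finger_force: 0.0
time: 1.77
eef_pos: [0.4896, -0.0027, 0.1223]
tcp_rot: [1.0, 0.001, -0.008, -0.002]
contact_force: [-1.0, 0.7, -1.5]
opening: 0.701
finger_force: 0.0
```

```bash
python3 -m handwheel '[0,0,0,0,0,0, 0,0,0,0,0,0, 0,0,0,0,0,0]'
python3 - <<'E'
from h import *
im,d,c,f=cam('wrist'); cv2.imwrite('pics/w1.png',im); print(c,f)
E
```

```text
time: 2.02
eef_pos: [0.4976, -0.0051, 0.1335]
tcp_rot: [1.0, 0.0, 0.003, 0.001]
contact_force: [0.4, 0.2, 0.5]
opening: 0.7
finger_force: 0.0
{'fovy': 68.29227289381166, 'cx': 316.950784816497, 'cy': 194.62174604501385, 'R': array([[-5.47538052e-04, -9.99999746e-01,  4.55669184e-04],
       [-9.57141532e-01,  6.56042417e-04,  2.89619849e-01],
       [-2.89620074e-01, -2.77562013e-04, -9.57141649e-01]]), 't': array([-0.00416928,  0.4732452 ,  0.4121867 ])} 294.8870026808098
```

View pics/w1.png

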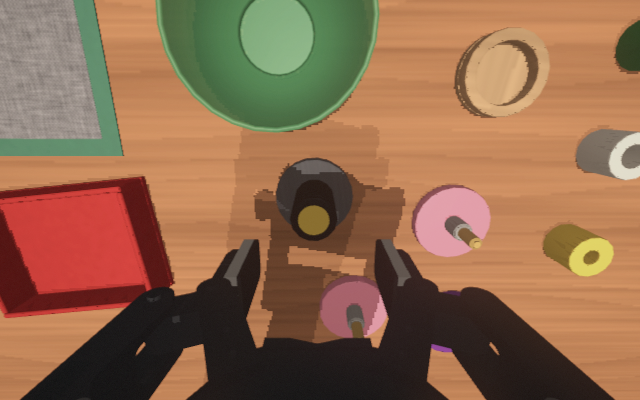

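Wrist view: cap centred between the jaws (cap top at about (314,222)), foot at (314,190). Descend, grip, lift.

```bash
python3 -m handwheel '[0,0,-0.133,0,0,0, 0,0,-0.133,0,0,0, 0,0,-0.133,0,0,0, 0,0,-0.134,0,0,0, 0,0,0,0,0,0]' | head -2
python3 -m handwheel '[0,0,0,0,0,0, 0,0,0,0,0,0, 0,0,0,0,0,0, 0,0,0,0,0,0, 0,0,0,0,0,0]' 0 30
python3 -m handwheel '[0,0,0,0,0,0, 0,0,0,0,0,0, 0,0,0.06,0,0,0, 0,0,0.12,0,0,0, 0,0,0.12,0,0,0]' 
python3 -m handwheel '[0,0,0.12,0,0,0, 0,0,0.08,0,0,0, 0,0,0,0,0,0, 0,0,0,0,0,0, 0,0,0,0,0,0]'
python3 - <<'E'
from h import *
im,d,c,f=cam('wrist'); cv2.imwrite('pics/w2.png',im)
E
```

```text
time: 2.48
eef_pos: [0.4942, -0.0044, 0.0489]
time: 2.9
eef_pos: [0.4974, -0.0047, 0.0527]
tcp_rot: [1.0, 0.001, 0.002, 0.0]
contact_force: [-0.1, 1.7, 5.6]
opening: 0.383
finger_force: 29.4
time: 3.32
eef_pos: [0.4945, -0.0042, 0.0956]
tcp_rot: [1.0, 0.001, -0.001, -0.0]
contact_force: [0.6, -0.9, 0.1]
opening: 0.38
finger_force: 30.1
time: 3.73
eef_pos: [0.4948, -0.0043, 0.1246]
tcp_rot: [1.0, 0.0, -0.001, -0.0]
contact_force: [-0.4, 0.2, -1.3]
opening: 0.384
finger_force: 30.1
```

View pics/w2.png

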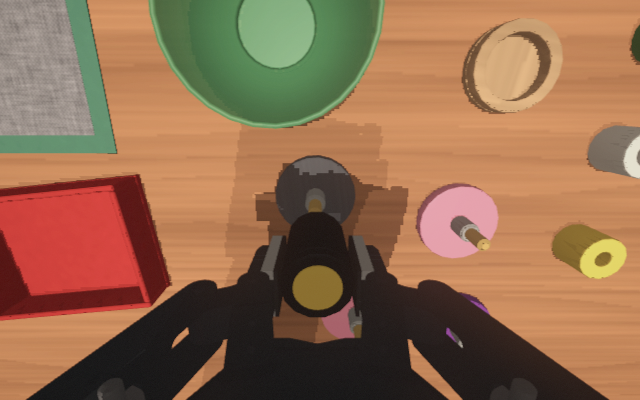

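The cap is held and hangs clear of the pin tip at (315,203); the holder is at (512,65). Carry it there.

```bash
python3 -m handwheel '[0.134,-0.194,0,0,0,0, 0.134,-0.194,0,0,0,0, 0.134,-0.194,0,0,0,0, 0.134,-0.194,0,0,0,0, 0.134,-0.193,0,0,0,0]' |head -2
python3 -m handwheel '[0,0,0,0,0,0, 0,0,0,0,0,0, 0,0,0,0,0,0, 0,0,0,0,0,0, 0,0,0,0,0,0]' |head -2
python3 -m handwheel '[0,0,-0.15,0,0,0, 0,0,-0.15,0,0,0, 0,0,-0.15,0,0,0, 0,0,-0.04,0,0,0, 0,0,-0.04,0,0,0]' |head -4
python3 -m handwheel '[0,0,0,0,0,0, 0,0,0,0,0,0, 0,0,0,0,0,0, 0,0,0,0,0,0]' | head -6
python3 - <<'E'
from h import *
im,d,c,f=cam('scene'); cv2.imwrite('pics/s2.png',cv2.resize(im[120:280,180:390],None,fx=3,fy=3,interpolation=cv2.INTER_CUBIC))
E
```

```text
time: 4.2
eef_pos: [0.596, -0.1509, 0.1236]
time: 4.62
eef_pos: [0.5952, -0.1485, 0.1249]
time: 5.03
eef_pos: [0.5947, -0.1479, 0.0466]
tcp_rot: [1.0, 0.001, -0.003, -0.002]
contact_force: [-12.6, 6.8, 29.6]
time: 5.37
eef_pos: [0.5966, -0.1498, 0.0469]
tcp_rot: [1.0, 0.001, 0.001, 0.0]
contact_force: [0.7, 0.6, 1.3]
opening: 0.378
finger_force: 30.6
```

View pics/s2.png

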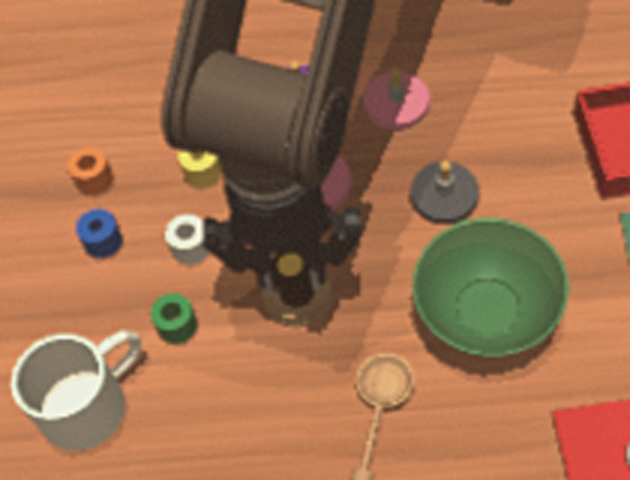

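```bash
python3 -m handwheel '[0,0,0,0,0,0, 0,0,0,0,0,0, 0,0,0.1,0,0,0, 0,0,0.2,0,0,0, 0,0,0.2,0,0,0]' 0.6 |head -2
python3 -m handwheel '[-0.08,-0.133,0.1,0,0,0, -0.08,-0.133,0,0,0,0, -0.08,-0.133,0,0,0,0, -0.08,-0.133,0,0,0,0, -0.08,-0.133,0,0,0,0]' 0.7 |head -2
python3 -m handwheel '[0,0,0,0,0,0, 0,0,0,0,0,0, 0,0,0,0,0,0, 0,0,0,0,0,0]' | head -2
cat >> h.py <<'E'
def circ(im,d,c,f,g,z,rr,tol=.006,col=None):
    P=cloud(d,c,f); m=(np.hypot(P[...,0]-g[0],P[...,1]-g[1])<rr)&(abs(P[...,2]-z)<tol)
    if col: m&=cv2.inRange(cv2.cvtColor(im,cv2.COLOR_BGR2HSV),*HSV[col])>0
    if m.sum()<5: return None
    vv,uu=np.where(m); X=np.array([ray(c,f,a,b,z)[:2] for a,b in zip(uu,vv)])
    (a,b),r=cv2.minEnclosingCircle((X*1000).astype(np.float32)); q=X.mean(0)*1000
    return np.round([a,b,r,m.sum(),*q,P[m][:,2].mean()*1000],1)
BUSH=dict(white=(.5355,-.2495),yellow=(.4493,-.240),orange=(.4493,-.3463),green=(.6183,-.2595),blue=(.522,-.333))
E
python3 - <<'E'
from h import *
for n in('top','scene','wrist'):
    im,d,c,f=cam(n)
    print(n,'cap',circ(im,d,c,f,(.596,-.149),.058,.03),'foot',circ(im,d,c,f,(.496,-.004),.012,.045,.004),'tip',circ(im,d,c,f,(.496,-.004),.054,.02,.008),'step',circ(im,d,c,f,(.496,-.004),.032,.02,.004))
    for k,g in BUSH.items(): print(k,circ(im,d,c,f,g,.032,.04))
E
```

```text
time: 5.83
eef_pos: [0.5948, -0.1493, 0.12]
time: 6.25
eef_pos: [0.5355, -0.2504, 0.1363]
time: 6.58
eef_pos: [0.5365, -0.2487, 0.136]
top cap [ 593.7 -150.    16.8  217.   594.  -149.9   58.9] foot [496.1  -3.9  33.7 732.  496.   -3.9  12.4] tip [495.9  -4.6   4.5  20.  495.8  -4.4  53.4] step [496.   -4.1   7.7  24.  495.6  -4.1  32.3]
white [ 530.  -233.9    6.5   20.   530.5 -235.1   31.9]
yellow [ 453.4 -232.6   14.6   70.   455.5 -230.    32.1]
orange None
green [ 625.9 -267.3   29.5  210.   618.4 -260.4   32.1]
blue None
scene cap [ 594.8 -148.4   17.6  114.   594.4 -148.6   58.6] foot [496.1  -3.4  34.6 306.  498.5  -3.1  12.3] tip [497.7  -2.2   5.8  13.  497.9  -3.3  51.8] step [498.   -3.3   8.   17.  499.2  -3.   31.7]
white [ 537.3 -248.9   20.9  115.   536.3 -248.5   31.3]
yellow [ 451.9 -240.6   18.9   36.   454.4 -247.5   31.8]
orange [ 451.1 -347.6   19.4   56.   456.7 -348.5   32.2]
green [ 619.3 -258.7   19.7  117.   619.1 -259.3   32. ]
blue [ 522.2 -333.5   20.   124.   522.4 -333.1   31.9]
wrist cap [ 594.2 -149.7   17.6 2045.   594.5 -149.4   58.2] foot [ 496.7   -3.9   35.3 3481.   499.    -6.    11.9] tip [498.   -7.3   8.5 193.  498.4  -7.2  51.1] step [497.4  -4.9   8.9 236.  497.8  -5.7  31.5]
white [ 536.  -248.3   19.1 1274.   536.5 -248.3   31.4]
yellow [ 450.8 -238.4   20.3 1168.   450.7 -238.9   31.3]
orange [ 460.1 -351.2   15.3  207.   461.7 -352.9   30.8]
green [ 626.8 -266.3   30.1 1674.   618.9 -259.1   31.7]
blue [ 522.4 -331.4   19.7 1435.   522.7 -331.3   31.3]
```

The cap stands in the holder (top at 58 mm, centred at 594,-149). Gauge axis at (0.496,-0.004) in every view. Now white.

```bash
python3 -m handwheel '[0,0,-0.2,0,0,0, 0,0,-0.2,0,0,0, 0,0,-0.2,0,0,0, 0,0,-0.143,0,0,0, 0,0,0,0,0,0]' |head -2
python3 -m handwheel '[0,0,0,0,0,0, 0,0,0,0,0,0, 0,0,0,0,0,0, 0,0,0,0,0,0, 0,0,0,0,0,0]' 0 30
python3 -m handwheel '[0,0,0,0,0,0, 0,0,0.1,0,0,0, 0,0,0.2,0,0,0, 0,0,0.2,0,0,0, 0,0,0.073,0,0,0]' |head -2
python3 -m handwheel '[-0.038,0.234,0,0,0,0, -0.038,0.234,0,0,0,0, -0.038,0.234,0,0,0,0, -0.038,0.234,0,0,0,0, -0.038,0.234,0,0,0,0]' |head -2
python3 -m handwheel '[-0.038,0.234,0,0,0,0, -0.038,0.23,0,0,0,0, 0,0,0,0,0,0, 0,0,0,0,0,0, 0,0,0,0,0,0]'
python3 - <<'E'
from h import *
s=ctrl.get_state(); print(s['eef_pos'])
im,d,c,f=cam('wrist'); cv2.imwrite('pics/w3.png',im)
P=cloud(d,c,f); z=s['eef_pos'][2]+.008
print('held',circ(im,d,c,f,s['eef_pos'],z,.03,.004,'white'),'foot',circ(im,d,c,f,(.496,-.004),.012,.045,.004))
im,d,c,f=cam('scene'); print('held',circ(im,d,c,f,s['eef_pos'],z,.03,.004,'white'))
E
```

```text
time: 7.15
eef_pos: [0.5329, -0.2466, 0.0191]
time: 7.57
eef_pos: [0.537, -0.2501, 0.0262]
tcp_rot: [1.0, 0.001, 0.001, 0.001]
contact_force: [-0.7, -1.1, 0.1]
opening: 0.445
finger_force: 30.1
time: 7.98
eef_pos: [0.5383, -0.251, 0.1155]
time: 8.4
eef_pos: [0.5068, -0.0726, 0.1102]
time: 8.82
eef_pos: [0.4964, -0.0046, 0.1105]
tcp_rot: [1.0, 0.001, 0.0, 0.0]
contact_force: [0.9, 1.0, 0.6]
opening: 0.442
finger_force: 30.4
[ 0.49636476 -0.0046471   0.11048225]
held None foot [ 4.964e+02 -1.300e+00  3.370e+01  3.977e+03  5.034e+02 -1.100e+00
  1.180e+01]
held None
```

View pics/w3.png

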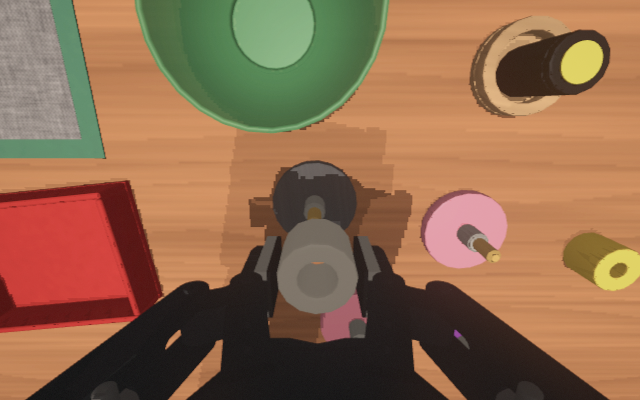

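White is held upright over the pin (ring top at (317,270), pin tip at (315,212)). Lower it gently, watching the force.

```bash
python3 -m handwheel '[0,0,-0.06,0,0,0, 0,0,-0.08,0,0,0, 0,0,-0.06,0,0,0, 0,0,0,0,0,0, 0,0,0,0,0,0]' |grep -E 'pos|contact'
python3 -m handwheel '[0,0,-0.03,0,0,0, 0,0,-0.03,0,0,0, 0,0,-0.03,0,0,0, 0,0,-0.03,0,0,0, 0,0,-0.02,0,0,0]' |grep -E 'pos|rot|contact'
python3 -m handwheel '[0,0,0,0,0,0, 0,0,0,0,0,0, 0,0,-0.01,0,0,0, 0,0,-0.01,0,0,0, 0,0,0,0,0,0]' |grep -E 'pos|rot|contact'
```

```text
eef_pos: [0.4956, -0.0049, 0.0795]
contact_force: [0.5, -0.8, -0.7]
eef_pos: [0.496, -0.0043, 0.0589]
tcp_rot: [1.0, 0.001, -0.0, -0.0]
contact_force: [0.6, -0.1, -0.9]
eef_pos: [0.4965, -0.0044, 0.0567]
tcp_rot: [1.0, 0.0, 0.0, -0.0]
contact_force: [1.5, 0.4, 0.2]
```

```bash
python3 -m handwheel '[0,0,-0.01,0,0,0, 0,0,-0.01,0,0,0, 0,0,0,0,0,0]' |grep -E 'pos|rot|contact'
python3 -m handwheel '[0,0,-0.01,0,0,0, 0,0,0,0,0,0, 0,0,0,0,0,0]' |grep -E 'pos|rot|contact'
```

```text
eef_pos: [0.4968, -0.004, 0.0536]
tcp_rot: [1.0, 0.0, 0.001, -0.0]
contact_force: [1.9, 3.2, -0.7]
eef_pos: [0.4968, -0.0041, 0.0522]
tcp_rot: [1.0, 0.0, 0.001, -0.0]
contact_force: [2.6, 3.9, 0.4]
```

It has passed below the step, so white fits; the slight side force says to ease +x/+y. Continue to the foot.

```bash
python3 -m handwheel '[0.004,0.005,-0.02,0,0,0, 0,0,-0.02,0,0,0, 0,0,-0.02,0,0,0, 0,0,-0.02,0,0,0, 0,0,-0.01,0,0,0]' |grep -E 'pos|rot|contact'
python3 -m handwheel '[0,0,-0.01,0,0,0, 0,0,-0.005,0,0,0, 0,0,0,0,0,0, 0,0,0,0,0,0]' |grep -E 'pos|rot|contact'
```

```text
eef_pos: [0.4966, -0.0036, 0.038]
tcp_rot: [1.0, 0.0, -0.0, -0.0]
contact_force: [1.4, 2.9, 1.1]
eef_pos: [0.4967, -0.0036, 0.0378]
tcp_rot: [1.0, 0.001, -0.001, -0.0]
contact_force: [-3.5, 3.5, 12.9]
```

White is seated on the foot (lifting force 13 N at foot height), so it FITS and goes to the tray. Raise, carry over, and recheck the tray on the way.

```bash
cat >> h.py <<'E'
def tray(n='scene',g=(.452,.212)):
    im,d,c,f=cam(n); P=cloud(d,c,f); h=cv2.cvtColor(im,cv2.COLOR_BGR2HSV)
    m=((h[...,0]<6)|(h[...,0]>174))&(h[...,1]>150)&(abs(P[...,2]-.035)<.007)&(np.hypot(P[...,0]-g[0],P[...,1]-g[1])<.13)
    vv,uu=np.where(m); X=np.array([ray(c,f,a,b,.035)[:2] for a,b in zip(uu,vv)])
    return n,cv2.minAreaRect((X*1000).astype(np.float32)),len(X)
E
python3 -m handwheel '[0,0,0.05,0,0,0, 0,0,0.1,0,0,0, 0,0,0.15,0,0,0, 0,0,0.15,0,0,0, 0,0,0.043,0,0,0]' |grep -E 'pos|contact'
python3 -c "
from h import *
print(tray('top'));print(tray())"
python3 -m handwheel '[-0.0216,0.231,0,0,0,0, -0.0216,0.231,0,0,0,0, -0.0216,0.231,0,0,0,0, -0.0216,0.231,0,0,0,0, -0.0216,0.231,0,0,0,0]' |grep -E 'pos'
python3 -m handwheel '[-0.0216,0.231,0,0,0,0, -0.0214,0.229,0,0,0,0, 0,0,0,0,0,0, 0,0,0,0,0,0, 0,0,0,0,0,0]' |grep -E 'pos|finger'
```

```text
eef_pos: [0.4982, -0.0046, 0.1131]
contact_force: [1.1, 0.5, 0.3]
('top', ((450.21453857421875, 210.9469451904297), (108.79072570800781, 141.01202392578125), 6.1409196853637695), 477)
('scene', ((452.168701171875, 212.38665771484375), (114.85435485839844, 141.76983642578125), 6.017624378204346), 359)
eef_pos: [0.4789, 0.1704, 0.1081]
eef_pos: [0.4731, 0.2379, 0.1084]
finger_force: 31.4
```

```bash
python3 -m handwheel '[0,0,-0.15,0,0,0, 0,0,-0.15,0,0,0, 0,0,-0.1,0,0,0, 0,0,-0.06,0,0,0, 0,0,-0.045,0,0,0]' |grep -E 'pos|contact'
python3 -m handwheel '[0,0,0,0,0,0, 0,0,0,0,0,0]' |grep -E 'pos|contact'
python3 -m handwheel '[0,0,0,0,0,0, 0,0,0,0,0,0, 0,0,0,0,0,0, 0,0,0.1,0,0,0, 0,0,0.2,0,0,0]' 0.56 |grep -E 'pos|contact|open'
python3 -m handwheel '[0,0,0.2,0,0,0, -0.012,-0.245,0,0,0,0, -0.012,-0.245,0,0,0,0, -0.012,-0.245,0,0,0,0, -0.012,-0.245,0,0,0,0]' |grep -E 'pos'
python3 -m handwheel '[-0.012,-0.245,0,0,0,0, -0.012,-0.245,0,0,0,0, -0.012,-0.245,0,0,0,0, -0.012,-0.245,0,0,0,0, -0.012,-0.245,0,0,0,0]' 0.7 |grep -E 'pos'
python3 -m handwheel '[-0.012,-0.245,0,0,0,0, -0.012,-0.245,0,0,0,0, -0.012,-0.245,0,0,0,0, -0.017,-0.25,0,0,0,0, 0,0,0,0,0,0]' |grep -E 'pos'
python3 -m handwheel '[0,0,0,0,0,0, 0,0,0,0,0,0, 0,0,0,0,0,0]' |grep -E 'time|pos'
cat > chk.py <<'E'
from h import *
print('eef',ctrl.get_state()['eef_pos'].round(4),ctrl.get_state()['time'])
for n in('scene','wrist','top'):
    im,d,c,f=cam(n)
    for k,g in BUSH.items(): print(n,k,circ(im,d,c,f,g,.032,.032))
    cv2.imwrite(f'pics/last_{n}.png',im)
print(tray())
E
python3 chk.py
```

```text
eef_pos: [0.4735, 0.237, 0.0328]
contact_force: [-0.4, 0.3, -0.1]
eef_pos: [0.4746, 0.2381, 0.0347]
contact_force: [0.3, 0.7, -0.8]
eef_pos: [0.4713, 0.2378, 0.0768]
contact_force: [0.6, -0.8, -0.3]
opening: 0.561
eef_pos: [0.4671, 0.0905, 0.1106]
eef_pos: [0.4579, -0.0939, 0.1104]
eef_pos: [0.4506, -0.2462, 0.1114]
time: 15.27
eef_pos: [0.4499, -0.2385, 0.1094]
eef [ 0.4499 -0.2385  0.1094] 15.2667
scene white None
scene yellow [ 449.7 -239.6   20.2  109.   449.1 -239.7   31.9]
scene orange [ 448.8 -344.5   21.   105.   449.2 -346.9   31.3]
scene green [ 618.9 -259.3   19.2  119.   619.2 -259.4   31.7]
scene blue [ 522.8 -332.5   20.9  124.   522.3 -332.9   32. ]
wrist white None
wrist yellow [ 449.3 -238.9   19.3 1778.   449.6 -238.8   31.5]
wrist orange [ 448.9 -344.3   20.  1700.   449.5 -344.6   31.2]
wrist green None
wrist blue [ 521.2 -331.1   19.6 2504.   521.5 -331.3   31.5]
top white None
top yellow None
top orange None
top green [ 618.  -260.3   19.2  207.   618.3 -260.2   32.1]
top blue [ 531.  -346.7    9.5   10.   531.5 -348.4   33.1]
('scene', ((451.68353271484375, 212.740234375), (114.13887786865234, 140.84762573242188), 6.114490985870361), 351)
```

View pics/last_scene.png

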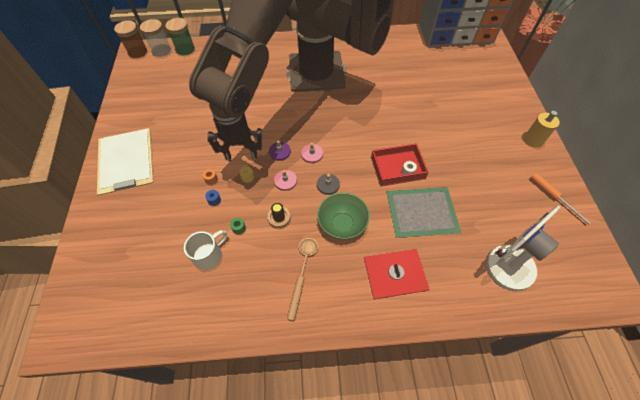

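White stands in the tray at (410,167) and nothing else has moved. Now yellow.

```bash
python3 -m handwheel '[0,0,-0.18,0,0,0, 0,0,-0.18,0,0,0, 0,0,-0.1,0,0,0, 0,0,-0.06,0,0,0, 0,0,-0.043,0,0,0]' |grep -E 'pos'
python3 -m handwheel '[0,0,0,0,0,0, 0,0,0,0,0,0, 0,0,0,0,0,0, 0,0,0,0,0,0, 0,0,0,0,0,0]' 0 30 |grep -E 'pos|open|fing'
python3 -m handwheel '[0,0,0,0,0,0, 0,0,0.1,0,0,0, 0,0,0.2,0,0,0, 0,0,0.2,0,0,0, 0,0,0.07,0,0,0]' |grep -E 'pos'
python3 -m handwheel '[0.0447,0.225,0,0,0,0, 0.0447,0.225,0,0,0,0, 0.0447,0.225,0,0,0,0, 0.0447,0.225,0,0,0,0, 0.0447,0.225,0,0,0,0]' |grep -E 'pos'
python3 -m handwheel '[0.0447,0.225,0,0,0,0, 0.0448,0.225,0,0,0,0, 0,0,-0.06,0,0,0, 0,0,-0.08,0,0,0, 0,0,-0.06,0,0,0]' |grep -E 'pos|fing'
python3 -m handwheel '[0,0,0,0,0,0, 0,0,0,0,0,0, 0,0,0,0,0,0]' |grep -E 'pos|contact'
python3 -m handwheel '[0,0,-0.03,0,0,0, 0,0,-0.03,0,0,0, 0,0,-0.03,0,0,0, 0,0,-0.03,0,0,0, 0,0,-0.02,0,0,0]' |grep -E 'pos|rot|contact'
python3 -m handwheel '[0,0,0,0,0,0, 0,0,-0.01,0,0,0, 0,0,-0.01,0,0,0, 0,0,0,0,0,0, 0,0,0,0,0,0]' |grep -E 'pos|rot|contact'
```

```text
eef_pos: [0.4497, -0.239, 0.0239]
eef_pos: [0.4505, -0.2403, 0.0259]
opening: 0.431
finger_force: 30.0
eef_pos: [0.452, -0.2415, 0.115]
eef_pos: [0.4833, -0.0697, 0.1102]
eef_pos: [0.4965, -0.003, 0.0794]
finger_force: 30.3
eef_pos: [0.497, -0.0043, 0.0806]
contact_force: [1.0, 0.2, -0.4]
eef_pos: [0.4969, -0.0037, 0.059]
tcp_rot: [1.0, 0.0, -0.0, -0.0]
contact_force: [0.1, 0.6, -0.3]
eef_pos: [0.4972, -0.0037, 0.0574]
tcp_rot: [1.0, 0.001, -0.0, 0.0]
contact_force: [-2.1, 0.7, 5.3]
```

Contact at step height. Confirm with 1 mm more and a small wiggle.

```bash
python3 -m handwheel '[0,0,-0.008,0,0,0, 0.006,0,0,0,0,0, 0,0,0,0,0,0]' |grep -E 'pos|contact'
python3 -m handwheel '[-0.012,0,0,0,0,0, 0,0,0,0,0,0, 0.006,0.006,0,0,0,0, 0,0,0,0,0,0]' |grep -E 'pos|contact'
python3 -m handwheel '[0,-0.012,0,0,0,0, 0,0,0,0,0,0, 0,0.006,0,0,0,0, 0,0,-0.004,0,0,0, 0,0,0,0,0,0]' |grep -E 'pos|rot|contact'
```

```text
eef_pos: [0.4975, -0.0037, 0.0572]
contact_force: [-6.7, 1.4, 12.9]
eef_pos: [0.4974, -0.0035, 0.0572]
contact_force: [-5.4, -1.7, 11.1]
eef_pos: [0.4975, -0.0038, 0.0571]
tcp_rot: [1.0, 0.001, -0.001, 0.0]
contact_force: [-5.9, 1.4, 13.8]
```

Run:
```python
from h import *
im,d,c,f=cam('scene'); cv2.imwrite('pics/s4.png',cv2.resize(im[120:260,250:400],None,fx=4,fy=4,interpolation=cv2.INTER_CUBIC))
n=circ(im,d,c,f,(.624,.025),.05,.085); print('bowl',n)
```

```text
bowl [623.3  25.7  69.5 338.  614.4  26.7  49.1]
```

View pics/s4.png

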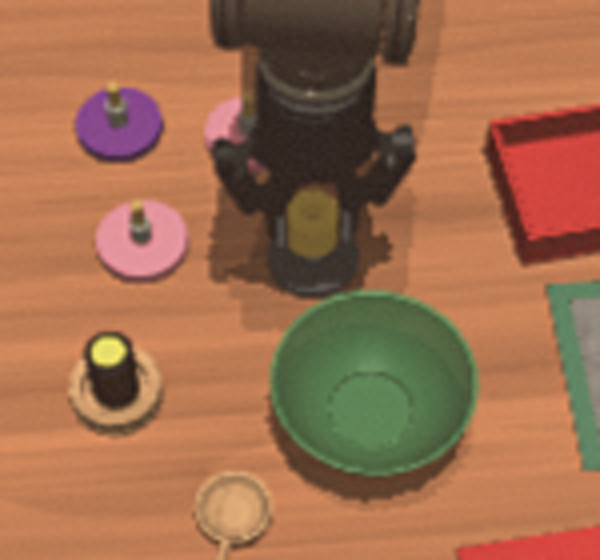

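Yellow stops at the step (force stays ~13 N, 57 mm): TIGHT. The picture shows it sitting high on the pin. It goes to the bowl at (0.623,0.025).

```bash
python3 -m handwheel '[0,0,0.05,0,0,0, 0,0,0.1,0,0,0, 0,0,0.15,0,0,0, 0,0,0.15,0,0,0, 0,0,0.055,0,0,0]' |grep -E 'pos'
python3 -m handwheel '[0.191,0.038,0,0,0,0, 0.191,0.038,0,0,0,0, 0.191,0.038,0,0,0,0, 0.191,0.038,0,0,0,0, 0.191,0.037,0,0,0,0]' |grep -E 'pos'
python3 -m handwheel '[0,0,0,0,0,0, 0,0,-0.15,0,0,0, 0,0,-0.15,0,0,0, 0,0,-0.15,0,0,0, 0,0,-0.08,0,0,0]' |grep -E 'pos|contact'
python3 -m handwheel '[0,0,-0.03,0,0,0, 0,0,0,0,0,0, 0,0,0,0,0,0]' |grep -E 'pos|contact'
```

```text
eef_pos: [0.4987, -0.0041, 0.1338]
eef_pos: [0.6411, 0.025, 0.1296]
eef_pos: [0.6374, 0.0248, 0.0472]
contact_force: [-0.5, 0.3, -0.2]
eef_pos: [0.6406, 0.0245, 0.0473]
contact_force: [-0.6, 0.1, 0.1]
```

```bash
python3 -m handwheel '[0,0,-0.03,0,0,0, 0,0,-0.02,0,0,0, 0,0,0,0,0,0]' |grep -E 'pos|contact'
python3 -m handwheel '[0,0,0,0,0,0, 0,0,0,0,0,0, 0,0,0,0,0,0, 0,0,0.1,0,0,0, 0,0,0.2,0,0,0]' 0.56 |grep -E 'pos|contact|open'
python3 -m handwheel '[0,0,0.2,0,0,0, 0,0,0.11,0,0,0, -0.116,-0.225,0,0,0,0, -0.116,-0.225,0,0,0,0, -0.116,-0.225,0,0,0,0]' |grep -E 'pos'
python3 -m handwheel '[-0.116,-0.225,0,0,0,0, -0.116,-0.225,0,0,0,0, -0.116,-0.225,0,0,0,0, -0.116,-0.225,0,0,0,0, -0.116,-0.225,0,0,0,0]' 0.7 |grep -E 'pos'
python3 -m handwheel '[-0.116,-0.225,0,0,0,0, -0.115,-0.225,0,0,0,0, -0.114,-0.221,0,0,0,0, 0,0,0,0,0,0, 0,0,0,0,0,0]' |grep -E 'pos'
python3 -m handwheel '[0,0,0,0,0,0, 0,0,0,0,0,0]' |grep -E 'time|pos'
python3 chk.py | grep -v None
python3 -c "
import cv2
im=cv2.imread('pics/last_scene.png');cv2.imwrite('pics/s5.png',cv2.resize(im[130:270,190:450],None,fx=3,fy=3))"
```

```text
eef_pos: [0.6404, 0.0246, 0.0393]
contact_force: [0.3, -0.2, -0.3]
eef_pos: [0.6371, 0.025, 0.0807]
contact_force: [0.2, -0.8, 0.0]
opening: 0.562
eef_pos: [0.5882, -0.0772, 0.1329]
eef_pos: [0.5003, -0.2469, 0.1322]
eef_pos: [0.4487, -0.348, 0.132]
time: 23.27
eef_pos: [0.4498, -0.345, 0.1309]
eef [ 0.4498 -0.345   0.1309] 23.2667
scene orange [ 449.2 -346.5   20.7  102.   448.8 -346.7   31.6]
scene green [ 619.3 -258.7   19.7  119.   619.  -259.    31.9]
scene blue [ 523.5 -333.9   21.1  125.   522.4 -332.7   31.7]
wrist orange [ 449.2 -346.2   19.1 1322.   449.4 -346.2   31.4]
wrist blue [ 521.2 -332.9   18.7 1898.   521.6 -332.8   31.7]
top orange [ 448.2 -347.6   19.7   43.   458.3 -341.5   30.9]
top green [ 618.  -260.3   19.2  204.   618.2 -260.    32.1]
top blue [ 522.  -333.6   19.5  255.   521.7 -333.8   32.1]
('scene', ((452.27740478515625, 212.3216552734375), (115.05693817138672, 141.92181396484375), 6.017620086669922), 361)
```

View pics/s5.png

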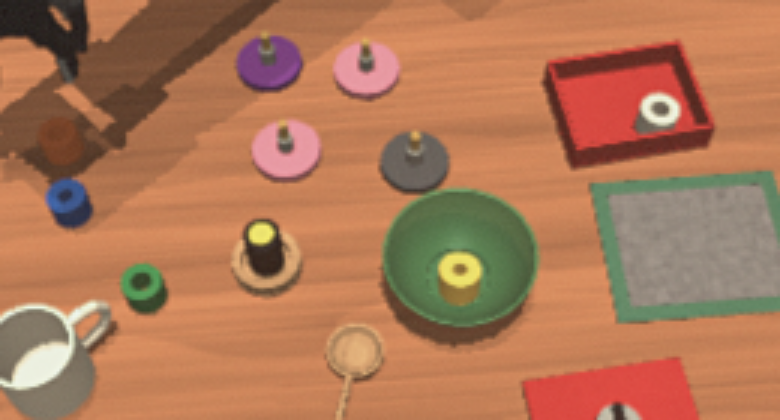

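Yellow stands in the bowl at crop (460,278), and orange and the rest are unmoved. Now orange.

```bash
python3 -m handwheel '[0,0,-0.2,0,0,0, 0,0,-0.2,0,0,0, 0,0,-0.17,0,0,0, 0,0,-0.09,0,0,0, 0,0,-0.043,0,0,0]' |grep -E 'pos'
python3 -m handwheel '[0,0,0,0,0,0, 0,0,0,0,0,0, 0,0,0,0,0,0, 0,0,0,0,0,0, 0,0,0,0,0,0]' 0 30 |grep -E 'pos|open|fing'
python3 -m handwheel '[0,0,0,0,0,0, 0,0,0.1,0,0,0, 0,0,0.2,0,0,0, 0,0,0.2,0,0,0, 0,0,0.07,0,0,0]' |grep -E 'pos'
python3 -m handwheel '[0.0318,0.228,0,0,0,0, 0.0318,0.228,0,0,0,0, 0.0318,0.228,0,0,0,0, 0.0318,0.228,0,0,0,0, 0.0318,0.228,0,0,0,0]' |grep -E 'pos'
python3 -m handwheel '[0.0318,0.228,0,0,0,0, 0.0318,0.228,0,0,0,0, 0.0318,0.228,0,0,0,0, 0.0318,0.228,0,0,0,0, 0.0318,0.229,0,0,0,0]' |grep -E 'pos'
python3 -m handwheel '[0,0,0,0,0,0, 0,0,0,0,0,0, 0,0,-0.06,0,0,0, 0,0,-0.08,0,0,0, 0,0,-0.06,0,0,0]' |grep -E 'pos|fing'
python3 -m handwheel '[0,0,0,0,0,0, 0,0,0,0,0,0, 0,0,0,0,0,0]' |grep -E 'pos|contact'
python3 -m handwheel '[0,0,-0.03,0,0,0, 0,0,-0.03,0,0,0, 0,0,-0.03,0,0,0, 0,0,-0.03,0,0,0, 0,0,-0.02,0,0,0]' |grep -E 'pos|rot|contact'
python3 -m handwheel '[0,0,0,0,0,0, 0,0,-0.01,0,0,0, 0,0,-0.01,0,0,0, 0,0,0,0,0,0, 0,0,0,0,0,0]' |grep -E 'pos|rot|contact'
```

```text
eef_pos: [0.4483, -0.3442, 0.0224]
eef_pos: [0.4499, -0.3467, 0.0264]
opening: 0.444
finger_force: 30.1
eef_pos: [0.4511, -0.3479, 0.1155]
eef_pos: [0.4728, -0.1734, 0.1103]
eef_pos: [0.4967, -0.0022, 0.1103]
eef_pos: [0.4965, -0.005, 0.0793]
finger_force: 30.4
eef_pos: [0.4971, -0.0046, 0.0806]
contact_force: [-0.2, -0.1, -0.1]
eef_pos: [0.4966, -0.0037, 0.0588]
tcp_rot: [1.0, 0.001, -0.0, -0.0]
contact_force: [0.4, 0.2, -0.3]
eef_pos: [0.497, -0.0038, 0.0566]
tcp_rot: [1.0, 0.001, 0.0, 0.0]
contact_force: [-1.3, 0.3, -0.9]
```

```bash
python3 -m handwheel '[0,0,-0.01,0,0,0, 0,0,-0.01,0,0,0, 0,0,0,0,0,0]' |grep -E 'pos|rot|contact'
python3 -m handwheel '[0,0,-0.01,0,0,0, 0,0,0,0,0,0, 0,0,0,0,0,0]' |grep -E 'pos|rot|contact'
```

```text
eef_pos: [0.4968, -0.0038, 0.0533]
tcp_rot: [1.0, 0.0, -0.0, -0.0]
contact_force: [-0.4, -0.0, 0.2]
eef_pos: [0.4969, -0.0038, 0.0519]
tcp_rot: [1.0, 0.0, -0.0, -0.0]
contact_force: [-0.4, -0.2, -1.3]
```

Orange passes the step freely. On to the foot, then to the tray slot.

```bash
python3 -m handwheel '[0,0,-0.02,0,0,0, 0,0,-0.02,0,0,0, 0,0,-0.02,0,0,0, 0,0,-0.02,0,0,0, 0,0,-0.01,0,0,0]' |grep -E 'pos|rot|contact'
python3 -m handwheel '[0,0,-0.01,0,0,0, 0,0,-0.006,0,0,0, 0,0,0,0,0,0, 0,0,0,0,0,0]' |grep -E 'pos|rot|contact'
python3 -m handwheel '[0,0,0.05,0,0,0, 0,0,0.1,0,0,0, 0,0,0.15,0,0,0, 0,0,0.15,0,0,0, 0,0,0.043,0,0,0]' |grep -E 'pos|contact'
python3 -m handwheel '[-0.0758,0.205,0,0,0,0, -0.0758,0.205,0,0,0,0, -0.0758,0.205,0,0,0,0, -0.0758,0.205,0,0,0,0, -0.0758,0.205,0,0,0,0]' |grep -E 'pos'
python3 -m handwheel '[-0.076,0.204,0,0,0,0, 0,0,0,0,0,0, 0,0,0,0,0,0]' |grep -E 'pos|finger'
python3 -c "
from h import *
print(tray())"
```

```text
eef_pos: [0.4968, -0.0037, 0.038]
tcp_rot: [1.0, 0.0, -0.0, -0.0]
contact_force: [0.6, -0.7, 0.4]
eef_pos: [0.4969, -0.0038, 0.0377]
tcp_rot: [1.0, 0.001, -0.001, -0.0]
contact_force: [-6.1, 1.4, 11.3]
eef_pos: [0.4992, -0.0043, 0.1136]
contact_force: [0.5, -0.3, -0.1]
eef_pos: [0.4391, 0.151, 0.1095]
eef_pos: [0.4277, 0.1816, 0.1094]
finger_force: 30.9
('scene', ((452.54486083984375, 212.3834991455078), (114.79154205322266, 141.7778778076172), 6.212897777557373), 326)
```

Orange seated at the foot: FITS. Place in tray, then go to green.

```bash
python3 -m handwheel '[0,0,-0.15,0,0,0, 0,0,-0.15,0,0,0, 0,0,-0.1,0,0,0, 0,0,-0.06,0,0,0, 0,0,-0.045,0,0,0]' |grep -E 'pos|contact'
python3 -m handwheel '[0,0,0,0,0,0, 0,0,0,0,0,0]' |grep -E 'pos|contact'
python3 -m handwheel '[0,0,0,0,0,0, 0,0,0,0,0,0, 0,0,0,0,0,0, 0,0,0.1,0,0,0, 0,0,0.2,0,0,0]' 0.56 |grep -E 'pos|contact|open'
python3 -m handwheel '[0,0,0.2,0,0,0, 0.1056,-0.245,0,0,0,0, 0.1056,-0.245,0,0,0,0, 0.1056,-0.245,0,0,0,0, 0.1056,-0.245,0,0,0,0]' |grep -E 'pos'
python3 -m handwheel '[0.1056,-0.245,0,0,0,0, 0.1056,-0.245,0,0,0,0, 0.1056,-0.245,0,0,0,0, 0.1056,-0.245,0,0,0,0, 0.1056,-0.245,0,0,0,0]' 0.7 |grep -E 'pos'
python3 -m handwheel '[0.1056,-0.245,0,0,0,0, 0.1056,-0.245,0,0,0,0, 0.1054,-0.242,0,0,0,0, 0,0,0,0,0,0, 0,0,0,0,0,0]' |grep -E 'pos'
python3 -m handwheel '[0,0,0,0,0,0, 0,0,0,0,0,0]' |grep -E 'time|pos'
python3 chk.py | grep -v None
```

```text
eef_pos: [0.4287, 0.1796, 0.0332]
contact_force: [-0.9, 0.3, -0.4]
eef_pos: [0.4293, 0.1801, 0.0346]
contact_force: [-0.2, 0.1, 0.1]
eef_pos: [0.4259, 0.1798, 0.0771]
contact_force: [-0.0, -0.3, 0.3]
opening: 0.56
eef_pos: [0.4929, 0.0319, 0.1107]
eef_pos: [0.5718, -0.1526, 0.1101]
eef_pos: [0.6191, -0.2624, 0.1097]
time: 31.85
eef_pos: [0.6182, -0.2587, 0.1093]
eef [ 0.6182 -0.2587  0.1093] 31.85
scene green [ 619.7 -258.4   20.2  121.   619.5 -259.3   31.8]
scene blue [ 528.2 -344.6    8.1    9.   529.6 -343.5   32.6]
wrist green [ 619.4 -258.8   19.2 1592.   619.7 -258.7   31.4]
wrist blue [ 525.5 -313.5    6.4   36.   525.6 -313.6   29.4]
('scene', ((452.22174072265625, 208.89981079101562), (115.39936828613281, 142.17190551757812), 6.721407413482666), 358)
```

Run:
```python
from h import *
print(ctrl.get_state()['qpos'].round(2))
im=cv2.imread('pics/last_scene.png'); cv2.imwrite('pics/s6.png',cv2.resize(im[130:280,170:450],None,fx=2.8,fy=2.8))
im,d,c,f=cam('wrist'); P=cloud(d,c,f); h=cv2.cvtColor(im,cv2.COLOR_BGR2HSV)
m=(cv2.inRange(h,(100,130,30),(125,255,255))>0)&(P[...,2]>.02)&(P[...,2]<.045); print('blue',m.sum(),np.median(P[m],0).round(3))
m=(P[...,2]>.012)&(P[...,2]<.08)&(np.hypot(P[...,0]-.619,P[...,1]+.259)>.023)&(np.hypot(P[...,0]-.619,P[...,1]+.259)<.08)&(P[...,0]>.6)
Q=P[m]; i=np.argsort(np.hypot(Q[:,0]-.619,Q[:,1]+.259))[:2000:200]; print(Q[i].round(3))
```

```text
[-0.55  0.41  1.68 -0.    1.04  1.02]
blue 13 [ 0.524 -0.315  0.031]
[[ 0.645 -0.285  0.048]
 [ 0.648 -0.292  0.057]
 [ 0.652 -0.295  0.062]
 [ 0.658 -0.294  0.023]
 [ 0.662 -0.296  0.018]
 [ 0.662 -0.302  0.067]
 [ 0.667 -0.303  0.065]
 [ 0.666 -0.309  0.067]
 [ 0.667 -0.313  0.072]
 [ 0.674 -0.308  0.05 ]]
```

View pics/s6.png

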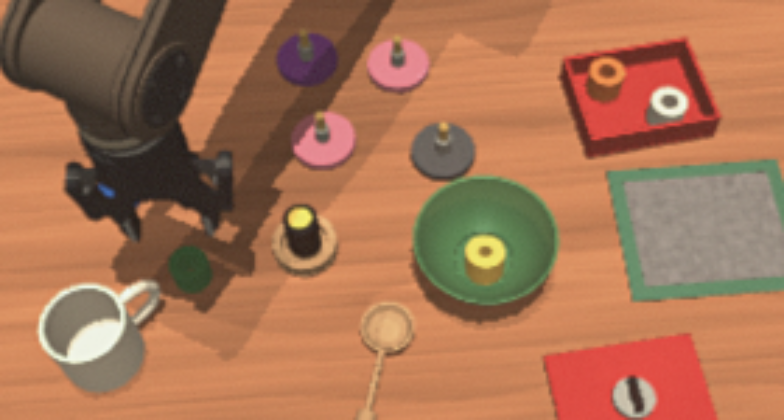

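The handle tip at (0.645,-0.285) is close to green, so I turn the jaws -45° to keep both fingers clear of it. Orange and white are in the tray, yellow in the bowl; blue is only hidden by the hand.

```bash
python3 -m handwheel '[0,0,0,0,0,-0.0714, 0,0,0,0,0,-0.0714, 0,0,0,0,0,-0.0714, 0,0,0,0,0,-0.0714, 0,0,0,0,0,-0.0714]' 0.65|grep -E 'pos'
python3 -m handwheel '[0.003,0.003,0,0,0,-0.0714, 0,0,0,0,0,-0.0714, 0,0,0,0,0,0, 0,0,0,0,0,0]' |grep -E 'pos|rot'
python3 -m handwheel '[0,0,-0.15,0,0,0, 0,0,-0.17,0,0,0, 0,0,-0.12,0,0,0, 0,0,-0.08,0,0,0, 0,0,-0.042,0,0,0]' |grep -E 'pos|contact'
python3 -m handwheel '[0,0,0,0,0,0, 0,0,0,0,0,0, 0,0,0,0,0,0, 0,0,0,0,0,0, 0,0,0,0,0,0]' 0 30 |grep -E 'pos|open|fing'
python3 -m handwheel '[0,0,0,0,0,0, 0,0,0.1,0,0,0, 0,0,0.2,0,0,0, 0,0,0.2,0,0,0, 0,0,0.07,0,0,0]' |grep -E 'pos'
python3 -m handwheel '[-0.102,0.213,0,0,0,0.0714, -0.102,0.213,0,0,0,0.0714, -0.102,0.213,0,0,0,0.0714, -0.102,0.213,0,0,0,0.0714, -0.102,0.213,0,0,0,0.0714]' |grep -E 'pos'
python3 -m handwheel '[-0.102,0.213,0,0,0,0.0714, -0.102,0.213,0,0,0,0.0714, -0.102,0.213,0,0,0,0, 0,0,0,0,0,0, 0,0,0,0,0,0]' |grep -E 'pos|rot'
python3 -m handwheel '[0,0,-0.06,0,0,0, 0,0,-0.08,0,0,0, 0,0,-0.06,0,0,0, 0,0,0,0,0,0, 0,0,0,0,0,0]' |grep -E 'pos|rot|fing'
```

```text
eef_pos: [0.6188, -0.2595, 0.1095]
eef_pos: [0.6192, -0.2592, 0.1095]
tcp_rot: [0.925, -0.381, 0.0, 0.0]
eef_pos: [0.6181, -0.2588, 0.0228]
contact_force: [-0.4, -0.7, -1.1]
eef_pos: [0.62, -0.26, 0.0264]
opening: 0.442
finger_force: 30.1
eef_pos: [0.6219, -0.2611, 0.1172]
eef_pos: [0.5417, -0.0986, 0.1108]
eef_pos: [0.4961, -0.0026, 0.1107]
tcp_rot: [1.0, 0.002, 0.0, 0.0]
eef_pos: [0.4966, -0.0047, 0.0796]
tcp_rot: [1.0, -0.0, -0.001, -0.0]
finger_force: 30.3
```

```bash
python3 -m handwheel '[0,0,-0.03,0,0,0, 0,0,-0.03,0,0,0, 0,0,-0.03,0,0,0, 0,0,-0.03,0,0,0, 0,0,-0.02,0,0,0]' |grep -E 'pos|rot|contact'
python3 -m handwheel '[0,0,0,0,0,0, 0,0,-0.01,0,0,0, 0,0,-0.01,0,0,0, 0,0,0,0,0,0, 0,0,0,0,0,0]' |grep -E 'pos|rot|contact'
python3 -m handwheel '[0,0,-0.01,0,0,0, 0,0,0,0,0,0, 0,0,0,0,0,0]' |grep -E 'pos|rot|contact'
```

```text
eef_pos: [0.4966, -0.0039, 0.0589]
tcp_rot: [1.0, 0.0, -0.0, -0.0]
contact_force: [-0.5, -0.5, -0.7]
eef_pos: [0.4969, -0.004, 0.0566]
tcp_rot: [1.0, 0.001, 0.0, 0.0]
contact_force: [-0.7, -0.6, -1.1]
eef_pos: [0.497, -0.0039, 0.0553]
tcp_rot: [1.0, 0.0, 0.0, -0.0]
contact_force: [0.0, 0.7, 0.9]
```

```bash
python3 -m handwheel '[0,0,-0.01,0,0,0, 0,0,0,0,0,0, 0,0,0,0,0,0]' |grep -E 'pos|rot|contact'
python3 -m handwheel '[0,0,-0.01,0,0,0, 0,0,0,0,0,0, 0,0,0,0,0,0]' |grep -E 'pos|rot|contact'
```

```text
eef_pos: [0.4964, -0.0037, 0.0532]
tcp_rot: [1.0, 0.0, -0.0, -0.0]
contact_force: [-0.9, 1.3, -0.0]
eef_pos: [0.4964, -0.0037, 0.0516]
tcp_rot: [1.0, 0.0, -0.001, -0.0]
contact_force: [0.5, 1.6, -0.5]
```

Green passes too. Seat it, then carry to the third tray slot and let it down from just above the wall height (the fingers don't fit lower next to white).

```bash
python3 -m handwheel '[0,0,-0.02,0,0,0, 0,0,-0.02,0,0,0, 0,0,-0.02,0,0,0, 0,0,-0.02,0,0,0, 0,0,-0.01,0,0,0]' |grep -E 'pos|rot|contact'
python3 -m handwheel '[0,0,-0.01,0,0,0, 0,0,-0.006,0,0,0, 0,0,0,0,0,0, 0,0,0,0,0,0]' |grep -E 'pos|rot|contact'
python3 -m handwheel '[0,0,0.05,0,0,0, 0,0,0.1,0,0,0, 0,0,0.15,0,0,0, 0,0,0.15,0,0,0, 0,0,0.043,0,0,0]' |grep -E 'pos|contact'
python3 -m handwheel '[-0.019,0.2065,0,0,0,0, -0.019,0.2065,0,0,0,0, -0.019,0.2065,0,0,0,0, -0.019,0.2065,0,0,0,0, -0.019,0.2065,0,0,0,0]' |grep -E 'pos'
python3 -m handwheel '[-0.019,0.2065,0,0,0,0, 0,0,0,0,0,0, 0,0,0,0,0,0]' |grep -E 'pos|finger'
python3 -c "
from h import *
print(tray())
im,d,c,f=cam('wrist'); cv2.imwrite('pics/w7.png',im)"
```

```text
eef_pos: [0.4964, -0.0037, 0.0379]
tcp_rot: [1.0, 0.0, -0.001, -0.0]
contact_force: [-2.7, 3.7, 3.5]
eef_pos: [0.4964, -0.0037, 0.0367]
tcp_rot: [1.0, 0.001, -0.001, -0.0]
contact_force: [-6.5, 5.1, 7.4]
eef_pos: [0.5001, -0.0053, 0.1142]
contact_force: [1.3, 0.4, -0.1]
eef_pos: [0.483, 0.1517, 0.1099]
eef_pos: [0.4798, 0.1828, 0.1097]
finger_force: 30.6
('scene', ((452.74603271484375, 209.13206481933594), (115.54078674316406, 141.93934631347656), 6.887849807739258), 258)
```

View pics/w7.png

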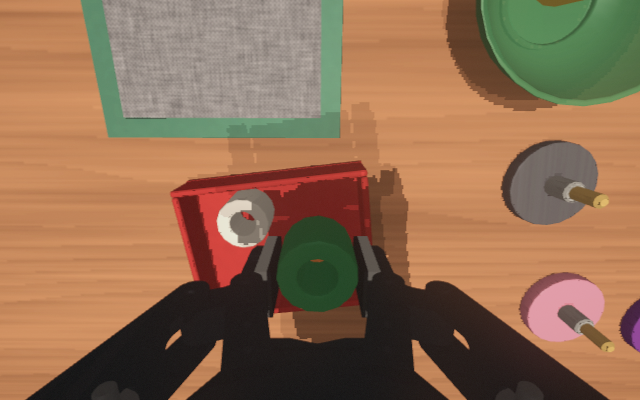

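Green is over the free slot, white at (245,217) beside it. Release, then fetch blue.

```bash
python3 -m handwheel '[0,0,-0.12,0,0,0, 0,0,-0.14,0,0,0, 0,0,-0.097,0,0,0, 0,0,0,0,0,0, 0,0,0,0,0,0]' |grep -E 'pos|contact'
python3 -m handwheel '[0,0,0,0,0,0, 0,0,0,0,0,0, 0,0,0,0,0,0, 0,0,0.157,0,0,0, 0,0,0.2,0,0,0]' 0.56 |grep -E 'pos|contact|open'
python3 -m handwheel '[0.0203,-0.245,0,0,0,0, 0.0203,-0.245,0,0,0,0, 0.0203,-0.245,0,0,0,0, 0.0203,-0.245,0,0,0,0, 0.0203,-0.245,0,0,0,0]' |grep -E 'pos'
python3 -m handwheel '[0.0203,-0.245,0,0,0,0, 0.0203,-0.245,0,0,0,0, 0.0203,-0.245,0,0,0,0, 0.0203,-0.245,0,0,0,0, 0.0203,-0.245,0,0,0,0]' 0.7 |grep -E 'pos'
python3 -m handwheel '[0.0203,-0.245,0,0,0,0, 0.0203,-0.245,0,0,0,0, 0.0203,-0.245,0,0,0,0, 0.0203,-0.251,0,0,0,0, 0,0,0,0,0,0]' |grep -E 'pos'
python3 -m handwheel '[0,0,0,0,0,0, 0,0,0,0,0,0]' |grep -E 'time|pos'
python3 chk.py | grep -v None
python3 -c "
import cv2
im=cv2.imread('pics/last_scene.png');cv2.imwrite('pics/s7.png',cv2.resize(im[130:280,190:450],None,fx=3,fy=3))"
```

```text
eef_pos: [0.4795, 0.1806, 0.0558]
contact_force: [-0.4, 1.3, 0.4]
eef_pos: [0.4779, 0.1815, 0.1088]
contact_force: [0.9, -0.7, 0.0]
opening: 0.562
eef_pos: [0.4954, -0.0035, 0.1114]
eef_pos: [0.5105, -0.1878, 0.1113]
eef_pos: [0.5231, -0.3406, 0.1121]
time: 41.12
eef_pos: [0.5223, -0.3333, 0.1104]
eef [ 0.5223 -0.3333  0.1104] 41.1167
scene blue [ 522.6 -332.7   20.6  125.   522.2 -332.7   32. ]
wrist blue [ 522.6 -332.5   19.3 1782.   522.8 -332.6   31.5]
top blue [ 515.4 -332.5   17.5   97.   511.6 -333.3   32.2]
('scene', ((452.2686462402344, 208.95556640625), (114.5504379272461, 142.33384704589844), 6.887847900390625), 355)
```

View pics/s7.png

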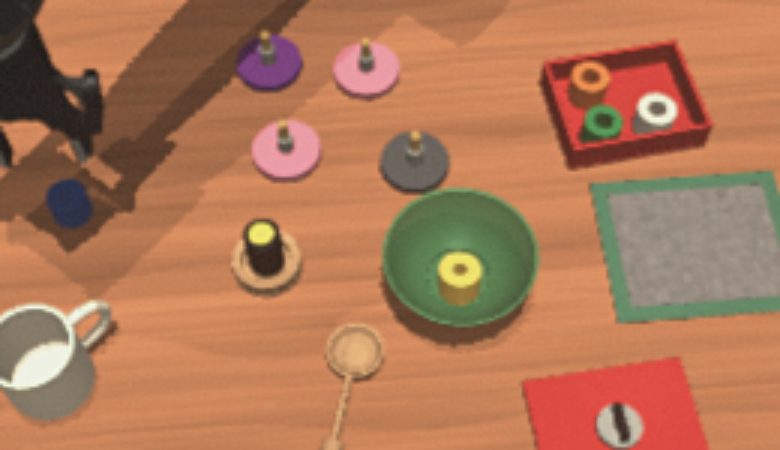

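White, orange and green stand in the tray, yellow in the bowl. Now blue.

```bash
python3 -m handwheel '[0,0,-0.18,0,0,0, 0,0,-0.18,0,0,0, 0,0,-0.1,0,0,0, 0,0,-0.065,0,0,0, 0,0,-0.042,0,0,0]' |grep -E 'pos'
python3 -m handwheel '[0,0,0,0,0,0, 0,0,0,0,0,0, 0,0,0,0,0,0, 0,0,0,0,0,0, 0,0,0,0,0,0]' 0 30 |grep -E 'pos|open|fing'
python3 -m handwheel '[0,0,0,0,0,0, 0,0,0.1,0,0,0, 0,0,0.2,0,0,0, 0,0,0.2,0,0,0, 0,0,0.07,0,0,0]' |grep -E 'pos'
python3 -m handwheel '[-0.0171,0.2196,0,0,0,0, -0.0171,0.2196,0,0,0,0, -0.0171,0.2196,0,0,0,0, -0.0171,0.2196,0,0,0,0, -0.0171,0.2196,0,0,0,0]' |grep -E 'pos'
python3 -m handwheel '[-0.0171,0.2196,0,0,0,0, -0.0171,0.2196,0,0,0,0, -0.0171,0.2196,0,0,0,0, -0.0171,0.2196,0,0,0,0, -0.0171,0.2196,0,0,0,0]' |grep -E 'pos'
python3 -m handwheel '[0,0,0,0,0,0, 0,0,0,0,0,0, 0,0,-0.06,0,0,0, 0,0,-0.08,0,0,0, 0,0,-0.06,0,0,0]' |grep -E 'pos|fing'
python3 -m handwheel '[0,0,0,0,0,0, 0,0,0,0,0,0, 0,0,0,0,0,0]' |grep -E 'pos|contact'
python3 -m handwheel '[0,0,-0.03,0,0,0, 0,0,-0.03,0,0,0, 0,0,-0.03,0,0,0, 0,0,-0.03,0,0,0, 0,0,-0.02,0,0,0]' |grep -E 'pos|rot|contact'
python3 -m handwheel '[0,0,0,0,0,0, 0,0,-0.01,0,0,0, 0,0,-0.01,0,0,0, 0,0,0,0,0,0, 0,0,0,0,0,0]' |grep -E 'pos|rot|contact'
```

```text
eef_pos: [0.5219, -0.3322, 0.0237]
eef_pos: [0.5229, -0.334, 0.0261]
opening: 0.431
finger_force: 30.0
eef_pos: [0.5246, -0.3355, 0.1167]
eef_pos: [0.509, -0.1674, 0.1108]
eef_pos: [0.4963, -0.0026, 0.1109]
eef_pos: [0.4967, -0.0054, 0.0796]
finger_force: 30.3
eef_pos: [0.4969, -0.0048, 0.0805]
contact_force: [-0.6, -0.2, -1.2]
eef_pos: [0.4965, -0.004, 0.0588]
tcp_rot: [1.0, 0.001, -0.0, -0.0]
contact_force: [-0.2, 0.9, -0.4]
eef_pos: [0.4969, -0.0042, 0.0575]
tcp_rot: [1.0, 0.001, -0.0, 0.0]
contact_force: [-2.5, 0.5, 5.6]
```

Contact at the step, as with yellow. Confirm with a little more push and a wiggle.

```bash
python3 -m handwheel '[0,0,-0.008,0,0,0, 0.006,0,0,0,0,0, 0,0,0,0,0,0]' |grep -E 'pos|contact'
python3 -m handwheel '[-0.012,0,0,0,0,0, 0,0,0,0,0,0, 0.006,0.006,0,0,0,0, 0,0,0,0,0,0]' |grep -E 'pos|contact'
python3 -m handwheel '[0,-0.012,0,0,0,0, 0,0,0,0,0,0, 0,0.006,0,0,0,0, 0,0,-0.004,0,0,0, 0,0,0,0,0,0]' |grep -E 'pos|rot|contact'
python3 -c "
from h import *
im,d,c,f=cam('top'); print(circ(im,d,c,f,(.624,.025),.05,.085)); 
im,d,c,f=cam('scene'); print(circ(im,d,c,f,(.624,.025),.05,.085)); P=cloud(d,c,f)
m=cv2.inRange(cv2.cvtColor(im,cv2.COLOR_BGR2HSV),(24,120,90),(34,255,255))>0
m&=np.hypot(P[...,0]-.624,P[...,1]-.025)<.07; print('yellow',np.percentile(P[m],[2,50,98],axis=0).round(3))"
```

```text
eef_pos: [0.4973, -0.0042, 0.0572]
contact_force: [-7.4, -0.2, 13.5]
eef_pos: [0.4972, -0.004, 0.0573]
contact_force: [-4.4, -1.9, 11.0]
eef_pos: [0.4972, -0.0042, 0.0572]
tcp_rot: [1.0, 0.001, -0.001, 0.0]
contact_force: [-6.0, 1.0, 14.4]
[624.7  24.4  69.4 520.  642.2  23.2  48.8]
[623.3  25.7  69.5 341.  614.3  26.6  49. ]
yellow [[0.6   0.007 0.004]
 [0.633 0.025 0.04 ]
 [0.651 0.042 0.044]]
```

Blue stops at the step: TIGHT. To the bowl, beside yellow.

```bash
python3 -m handwheel '[0,0,0.05,0,0,0, 0,0,0.1,0,0,0, 0,0,0.15,0,0,0, 0,0,0.15,0,0,0, 0,0,0.055,0,0,0]' |grep -E 'pos'
python3 -m handwheel '[0.164,0.048,0,0,0,0, 0.164,0.048,0,0,0,0, 0.164,0.048,0,0,0,0, 0.164,0.047,0,0,0,0, 0,0,0,0,0,0]' |grep -E 'pos'
python3 -m handwheel '[0,0,0,0,0,0, 0,0,-0.15,0,0,0, 0,0,-0.15,0,0,0, 0,0,-0.1,0,0,0, 0,0,-0.05,0,0,0]' |grep -E 'pos|contact'
python3 -m handwheel '[0,0,-0.03,0,0,0, 0,0,-0.02,0,0,0, 0,0,0,0,0,0, 0,0,0,0,0,0]' |grep -E 'pos|contact'
```

```text
eef_pos: [0.4985, -0.0046, 0.1339]
eef_pos: [0.5985, 0.025, 0.1304]
eef_pos: [0.592, 0.0245, 0.0598]
contact_force: [-0.5, 0.7, -0.7]
eef_pos: [0.5957, 0.0244, 0.0565]
contact_force: [-0.8, -0.9, -0.4]
```

```bash
python3 -m handwheel '[0,0,-0.02,0,0,0, 0,0,-0.02,0,0,0, 0,0,0,0,0,0]' |grep -E 'pos|contact'
python3 -m handwheel '[0,0,0,0,0,0, 0,0,0,0,0,0, 0,0,0,0,0,0, 0,0,0.1,0,0,0, 0,0,0.2,0,0,0]' 0.56 |grep -E 'pos|contact|open'
python3 -m handwheel '[0,0,0.2,0,0,0, 0,0,0.04,0,0,0, -0.0735,0.0385,0,0,0,0.077, -0.0735,0.0385,0,0,0,0.077, -0.0735,0.0385,0,0,0,0.077]' |grep -E 'pos'
python3 -m handwheel '[-0.0735,0.0385,0,0,0,0.077, -0.0735,0.0385,0,0,0,0.077, -0.0735,0.0385,0,0,0,0.077, -0.0735,0.0385,0,0,0,0.077, -0.0735,0.0385,0,0,0,0.077]' |grep -E 'pos'
python3 -m handwheel '[-0.0735,0.0385,0,0,0,0.077, -0.0735,0.0385,0,0,0,0.077, -0.0735,0.0385,0,0,0,0.077, -0.0735,0.0385,0,0,0,0.077, -0.0735,0.0385,0,0,0,0.077]' 1 |grep -E 'pos'
python3 -m handwheel '[0,0,0,0,0,0, 0,0,0,0,0,0, 0,0,0,0,0,0]' |grep -E 'time|pos|rot'
python3 - <<'E'
from h import *
print(ctrl.get_state()['qpos'].round(2)); print(tray())
im,d,c,f=cam('scene'); P=cloud(d,c,f); h=cv2.cvtColor(im,cv2.COLOR_BGR2HSV)
print('bowl',circ(im,d,c,f,(.624,.025),.05,.085))
for k in('yellow','blue'):
    m=(cv2.inRange(h,*HSV[k])>0)&(np.hypot(P[...,0]-.624,P[...,1]-.025)<.07); print(k,m.sum(),np.percentile(P[m],[2,50,98],axis=0).round(3))
g=cv2.inRange(h,(0,0,60),(179,60,190))>0; g&=(P[...,2]<.012)&(abs(P[...,0]-.604)<.07)&(abs(P[...,1]-.254)<.085)
vv,uu=np.where(cv2.morphologyEx(g.astype(np.uint8),cv2.MORPH_OPEN,np.ones((5,5)))); X=np.array([ray(c,f,a,b,.001)[:2] for a,b in zip(uu,vv)]); print('grey',cv2.minAreaRect((X*1000).astype(np.float32)))
cv2.imwrite('pics/s8.png',im)
E
```

```text
eef_pos: [0.595, 0.0246, 0.0493]
contact_force: [-0.5, -0.2, -1.5]
eef_pos: [0.5919, 0.0249, 0.0907]
contact_force: [0.4, 0.4, 0.6]
opening: 0.563
eef_pos: [0.5617, 0.0419, 0.1306]
eef_pos: [0.5062, 0.071, 0.1302]
eef_pos: [0.4511, 0.0998, 0.1303]
time: 49.75
eef_pos: [0.4524, 0.0994, 0.1307]
tcp_rot: [0.707, 0.707, 0.0, 0.0]
[-0.   -0.05  2.18 -0.    1.01 -0.  ]
('scene', ((452.058349609375, 209.08969116210938), (114.5650405883789, 141.75656127929688), 6.721407413482666), 331)
bowl [623.3  25.7  69.5 465.  610.4  25.1  49.1]
yellow 114 [[0.605 0.007 0.008]
 [0.633 0.025 0.04 ]
 [0.651 0.042 0.043]]
blue 78 [[0.583 0.008 0.046]
 [0.599 0.022 0.049]
 [0.614 0.038 0.054]]
grey ((602.703125, 256.08770751953125), (124.5907211303711, 154.70022583007812), 0.10528796166181564)
```

Blue and yellow are both in the bowl and it hasn't moved. The tray is at (0.4513,0.208), turned +6.8°; the mat centre is (0.604,0.2545), turn 0. First push +y from its right side with both open fingers, which also squares it.

```bash
python3 -m handwheel '[0,0,-0.2,0,0,0, 0,0,-0.2,0,0,0, 0,0,-0.16,0,0,0, 0,0,-0.1,0,0,0, 0,0,-0.06,0,0,0]' |grep -E 'pos|contact'
python3 -m handwheel '[0,0.03,0,0,0,0, 0,0.03,0,0,0,0, 0,0.03,0,0,0,0, 0,0.03,0,0,0,0, 0,0.03,0,0,0,0]' |grep -E 'pos|contact'
python3 -m handwheel '[0,0.03,0,0,0,0, 0,0.03,0,0,0,0, 0,0.03,0,0,0,0, 0,0.03,0,0,0,0, 0,0.03,0,0,0,0]' |grep -E 'pos|rot|contact'
python3 -m handwheel '[0,0.03,0,0,0,0, 0,0.02,0,0,0,0, 0,0.01,0,0,0,0, 0,0,0,0,0,0, 0,0,0,0,0,0]' |grep -E 'pos|rot|contact'
python3 -c "
from h import *
print(tray('top',(.45,.235)),tray(g=(.45,.235)))"
```

```text
eef_pos: [0.4508, 0.0993, 0.0202]
contact_force: [-0.5, 0.5, -0.4]
eef_pos: [0.4528, 0.1228, 0.0237]
contact_force: [-0.7, -0.1, 0.7]
eef_pos: [0.4511, 0.1441, 0.0229]
tcp_rot: [0.705, 0.709, -0.002, 0.0]
contact_force: [-2.7, -5.9, 4.1]
eef_pos: [0.4519, 0.1538, 0.0227]
tcp_rot: [0.706, 0.708, 0.0, 0.0]
contact_force: [0.1, -2.4, 1.9]
('top', ((504.0966491699219, 243.91734313964844), (16.755327224731445, 118.09488677978516), 1.6230140924453735), 136) ('scene', ((459.3845520019531, 233.36965942382812), (115.82089233398438, 141.31712341308594), 0.2436043918132782), 272)
```

Squared to 0.2°. Finish the +y push.

```bash
python3 -m handwheel '[0,0.025,0,0,0,0, 0,0.03,0,0,0,0, 0,0.03,0,0,0,0, 0,0.03,0,0,0,0, 0,0.02,0,0,0,0]' |grep -E 'pos|rot|contact'
python3 -m handwheel '[0,0.01,0,0,0,0, 0,0,0,0,0,0, 0,0,0,0,0,0]' |grep -E 'pos|rot|contact'
python3 -m handwheel '[0,-0.1,0,0,0,0, 0,-0.2,0,0,0,0, 0,-0.1,0,0,0,0, 0,0,0.2,0,0,0, 0,0,0.2,0,0,0]' |grep -E 'pos'
python3 -m handwheel '[0,0,0.2,0,0,0, 0,0,0.12,0,0,0, 0,0,0,0,0,0]' |grep -E 'pos|time'
python3 -c "
from h import *
print(ctrl.get_state()['qpos'].round(2));print(tray('top',(.45,.25)),tray(g=(.46,.254)))"
```

```text
eef_pos: [0.4521, 0.1737, 0.0226]
tcp_rot: [0.706, 0.708, 0.0, 0.0]
contact_force: [0.5, -6.8, 1.7]
eef_pos: [0.4521, 0.1755, 0.0226]
tcp_rot: [0.706, 0.708, 0.0, 0.0]
contact_force: [0.7, -2.7, 1.6]
eef_pos: [0.4496, 0.115, 0.0809]
time: 52.95
eef_pos: [0.4549, 0.1161, 0.1352]
[ 0.03 -0.05  2.17  0.    1.01  0.03]
('top', ((508.9504089355469, 253.93972778320312), (138.24746704101562, 6.251577854156494), 89.8052749633789), 143) ('scene', ((460.0511474609375, 254.80763244628906), (117.07927703857422, 141.95643615722656), 0.06789065152406693), 361)
```

Now y and heading are right. Go behind the tray (jaws turned back across y) for the +x push.

```bash
python3 -m handwheel '[-0.0393,0.0711,0,0,0,-0.077, -0.0393,0.0711,0,0,0,-0.077, -0.0393,0.0711,0,0,0,-0.077, -0.0393,0.0711,0,0,0,-0.077, -0.0393,0.0711,0,0,0,-0.077]' |grep -E 'pos'
python3 -m handwheel '[-0.0393,0.0711,0,0,0,-0.077, -0.0393,0.0711,0,0,0,-0.077, -0.0393,0.0711,0,0,0,-0.077, -0.0393,0.0711,0,0,0,-0.077, -0.0393,0.0711,0,0,0,-0.077]' |grep -E 'pos'
python3 -m handwheel '[-0.0393,0.0711,0,0,0,-0.077, -0.0393,0.0711,0,0,0,-0.077, -0.0393,0.0711,0,0,0,-0.077, 0,0,0,0,0,0, 0,0,0,0,0,0]' |grep -E 'pos|rot'
python3 -m handwheel '[0,0,-0.15,0,0,0, 0,0,-0.15,0,0,0, 0,0,-0.1,0,0,0, 0,0,0,0,0,0, 0,0,0,0,0,0]' |grep -E 'pos|rot|contact'
```

```text
eef_pos: [0.4204, 0.1692, 0.1281]
eef_pos: [0.3909, 0.2224, 0.128]
eef_pos: [0.3738, 0.2539, 0.1287]
tcp_rot: [1.0, 0.003, -0.002, 0.0]
eef_pos: [0.3744, 0.2532, 0.0693]
tcp_rot: [1.0, 0.001, -0.002, 0.001]
contact_force: [1.1, 0.7, 0.2]
```

```bash
python3 -m handwheel '[0,0,-0.12,0,0,0, 0,0,-0.12,0,0,0, 0,0,-0.08,0,0,0, 0,0,0,0,0,0, 0,0,0,0,0,0]' |grep -E 'pos|rot|contact'
python3 -m handwheel '[0.03,0,0,0,0,0, 0.03,0,0,0,0,0, 0.03,0,0,0,0,0, 0.03,0,0,0,0,0, 0.03,0,0,0,0,0]' |grep -E 'pos|contact'
python3 -m handwheel '[0.03,0,0,0,0,0, 0.03,0,0,0,0,0, 0.03,0,0,0,0,0, 0.03,0,0,0,0,0, 0.03,0,0,0,0,0]' |grep -E 'pos|contact'
python3 -m handwheel '[0.035,0,0,0,0,0, 0.035,0,0,0,0,0, 0.035,0,0,0,0,0, 0.035,0,0,0,0,0, 0.035,0,0,0,0,0]' |grep -E 'pos|contact'
python3 -m handwheel '[0.035,0,0,0,0,0, 0.035,0,0,0,0,0, 0.035,0,0,0,0,0, 0.035,0,0,0,0,0, 0.035,0,0,0,0,0]' |grep -E 'pos|contact'
python3 -m handwheel '[0.035,0,0,0,0,0, 0.035,0,0,0,0,0, 0.035,0,0,0,0,0, 0.035,0,0,0,0,0, 0.035,0,0,0,0,0]' |grep -E 'pos|contact'
python3 -m handwheel '[0.035,0,0,0,0,0, 0.03,0,0,0,0,0, 0.02,0,0,0,0,0, 0.01,0,0,0,0,0, 0,0,0,0,0,0]' |grep -E 'pos|rot|contact'
python3 -m handwheel '[0,0,0,0,0,0, 0,0,0,0,0,0]' |grep -E 'time|pos|rot|contact'
python3 -c "
from h import *
print(tray(g=(.595,.254)))"
```

```text
eef_pos: [0.3757, 0.254, 0.0231]
tcp_rot: [1.0, 0.001, 0.0, -0.0]
contact_force: [0.3, -0.1, -0.5]
eef_pos: [0.3961, 0.2539, 0.0227]
contact_force: [-7.9, 0.8, 6.1]
eef_pos: [0.4182, 0.2539, 0.0224]
contact_force: [-7.6, 0.3, 6.2]
eef_pos: [0.4445, 0.2539, 0.0224]
contact_force: [-7.9, 0.7, 5.5]
eef_pos: [0.4708, 0.2539, 0.0224]
contact_force: [-7.9, -0.2, 4.9]
eef_pos: [0.4971, 0.2539, 0.0224]
contact_force: [-6.5, 0.4, 4.8]
eef_pos: [0.512, 0.2539, 0.0224]
tcp_rot: [1.0, 0.001, -0.002, 0.0]
contact_force: [-4.3, -0.1, 1.7]
time: 57.8
eef_pos: [0.512, 0.2539, 0.0224]
tcp_rot: [1.0, 0.001, -0.002, 0.0]
contact_force: [-5.0, -0.4, 3.0]
('scene', ((579.3264770507812, 254.3120880126953), (114.76905059814453, 141.9227752685547), 0.008218830451369286), 399)
```

```bash
python3 -m handwheel '[0.025,0,0,0,0,0, 0.03,0,0,0,0,0, 0.03,0,0,0,0,0, 0.03,0,0,0,0,0, 0.02,0,0,0,0,0]' |grep -E 'pos|contact'
python3 -m handwheel '[0.01,0,0,0,0,0, 0,0,0,0,0,0, 0,0,0,0,0,0]' |grep -E 'time|pos|rot|contact'
python3 - <<'E'
from h import *
print(tray(g=(.603,.254)),tray('top',g=(.603,.254)))
for n in('scene','top'):
    im,d,c,f=cam(n); P=cloud(d,c,f); h=cv2.cvtColor(im,cv2.COLOR_BGR2HSV)
    m=(cv2.inRange(h,(45,50,20),(90,255,255))>0)&(P[...,2]<.01)&(abs(P[...,0]-.604)<.1)&(abs(P[...,1]-.254)<.11)
    vv,uu=np.where(m); X=np.array([ray(c,f,a,b,.001)[:2] for a,b in zip(uu,vv)]); print(n,'mat',cv2.minAreaRect((X*1000).astype(np.float32)))
cv2.imwrite('pics/t9.png',im)
E
```

```text
eef_pos: [0.5325, 0.2539, 0.0222]
contact_force: [-5.3, -0.1, 3.7]
time: 58.52
eef_pos: [0.5346, 0.2539, 0.0222]
tcp_rot: [1.0, 0.001, -0.0, 0.0]
contact_force: [-3.1, 0.1, 0.5]
('scene', ((602.281005859375, 254.40512084960938), (113.5576171875, 141.65042114257812), 0.17241404950618744), 408) ('top', ((602.201416015625, 253.086181640625), (141.3170623779297, 107.5136489868164), 89.28608703613281), 348)
scene mat ((603.9634399414062, 255.37387084960938), (177.45846557617188, 146.79261779785156), 89.85169982910156)
top mat ((605.0193481445312, 252.90866088867188), (147.17910766601562, 177.6388397216797), 0.2369822859764099)
```

```bash
python3 -m handwheel '[0.008,0,0,0,0,0, 0.007,0,0,0,0,0, 0,0,0,0,0,0, 0,0,0,0,0,0]' |grep -E 'pos|contact'
python3 -m handwheel '[-0.1,0,0,0,0,0, -0.2,0,0,0,0,0, -0.1,0,0,0,0,0, 0,0,0.2,0,0,0, 0,0,0.2,0,0,0]' |grep -E 'pos'
python3 -m handwheel '[-0.1,0,0.25,0,0,0, -0.2,-0.1,0.25,0,0,0, -0.2,-0.2,0.2,0,0,0, 0,-0.25,0.2,0,0,0, 0,-0.25,0,0,0,0]' |grep -E 'pos'
python3 -m handwheel '[0,-0.25,0,0,0,0, 0,-0.25,0,0,0,0, 0,0,0,0,0,0, 0,0,0,0,0,0, 0,0,0,0,0,0]' |grep -E 'time|pos'
python3 - <<'E'
from h import *
print(tray(g=(.603,.254)),tray('top',g=(.603,.254)))
im,d,c,f=cam('scene'); print('cap',circ(im,d,c,f,(.596,-.149),.058,.03))
im=im[120:330,160:460]; cv2.imwrite('pics/fin.png',cv2.resize(im,None,fx=2.6,fy=2.6,interpolation=cv2.INTER_CUBIC))
E
```

```text
eef_pos: [0.5373, 0.254, 0.0223]
contact_force: [-2.8, -0.1, -2.4]
eef_pos: [0.476, 0.2537, 0.0819]
eef_pos: [0.4169, 0.1478, 0.2087]
time: 60.3
eef_pos: [0.4143, 0.0723, 0.2022]
('scene', ((605.3551635742188, 254.67486572265625), (114.59530639648438, 141.4277801513672), 0.053431928157806396), 411) ('top', ((603.1798095703125, 253.25424194335938), (140.825927734375, 109.5517578125), 89.96340942382812), 601)
cap [ 594.6 -148.4   17.4  113.   594.7 -148.8   58.6]
```

View pics/fin.png

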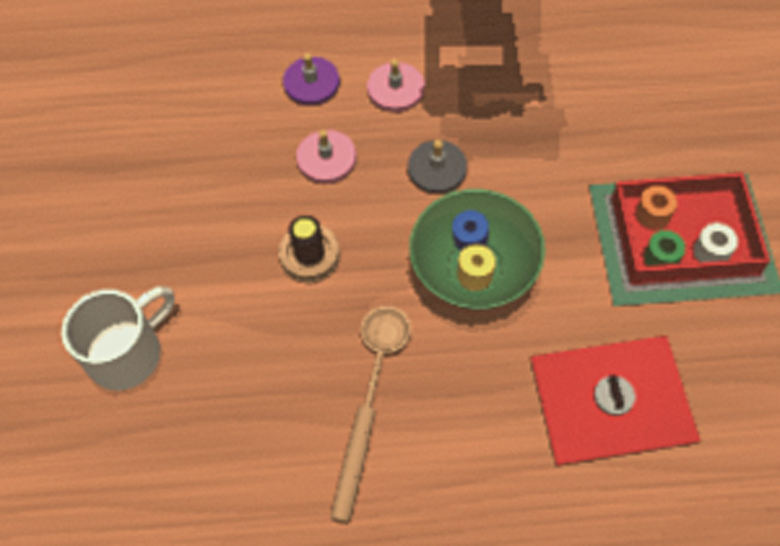

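The final view shows the cap in its holder at (305,240). White, orange and green are in the tray, which is centred on the mat to within about 1–2 mm. Yellow and blue are in the bowl at (470,245), and the cup, spoon and lid are untouched. Handing in.

```bash
python3 -c "
from plant import ctrl
print(ctrl.sign_off())"
```

```text
the job is handed in; nothing more can be done
None
```

The job is done and handed in at about 60 s: the cap stands in its holder, white, orange and green fit and are in the tray, yellow and blue are tight and are in the bowl, and the tray sits centred on the mat to within about 1–2 mm.

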